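# Stack the zigzag sorting trays

### The arm

A 6-joint arm with a two-finger parallel gripper is mounted at the origin on the work surface. World frame = base frame: x ahead of the robot, y to its left, z up, the work surface at z = 0. Lengths are in m, angles in rad, forces in N, time in s.
With the tool pointing down it reaches from about 0.35 to 0.975 m from the base axis. Payload 4.9 kg.
Tool frame: the origin (TCP) lies on the centre line of the jaws, within the pads' length; the fingertips stand 8 mm ahead of it and the grasp point (between the pads) lies 11 mm behind it; z points along the fingers, y is the direction in which the jaws open and shut (so a half turn about z gives the same grasp; the last joint's range is limited). The gripper opens to 85 mm and grips with 20 to 120 N. Pads are 22 mm wide; open, the fingers measure 114 mm over their backs; the gripper's body (76 mm by 85 mm) begins 54 mm behind the grasp point. The pads swing forward as they close: fully open they stand 13 mm farther back than shut.
Start: joints at [-1.399, 0.053, 1.613, -0, 1.476, -0.119], TCP at [0.179, -0.599, 0.239] pointing down, gripper open.
Joint ranges: [-3.01, 3.01], [-1.01, 2.22], [0.06, 2.58], [-1.02, 4.17], [0.09, 2.62], [-3.14, 3.14]. Speed limits (rad/s): [2.57, 2.57, 3.14, 3.14, 3.14, 3.14].

### API

Orientations are given as a unit quaternion [w, x, y, z].
In Python, from plant import manip gives the robot as it stands.
- The arm moves only by the tool step_arm, never from a script. Its argument "deltas" is a list of rows, each a list of 7 numbers: the shift along the tool's x, y, z in m, then the turn, a rotation vector about the tool's x, y, z in rad, then the gripper command: -1 is fully open, 1 is shut, values between are in proportion. In form: [[dx, dy, dz, ax, ay, az, hand], ...]. A call has 1 to 20 rows; each row is the pose to reach, as a shift and turn from the pose commanded when the call began, along the tool's axes at that moment; what a row does not reach only later rows make up. A row lasts 1/10 s, in which the tool goes at most 50 mm and 8.59 degrees, less where a joint would pass 70% of its speed; a pose out of reach is approached as far as the arm can. A call with a gripper value outside its range is refused whole. The fingers move at their own pace and stop on an object; the grip force is fixed at half the most. Time passes only in rows, so rows that repeat a pose let the fingers close. It gives the time, the measured TCP pose, the force and the opening at its end, in the units of the state.
- manip.state(): the state, without advancing time (a new reading comes with each control period).
- manip.grab_frame(name): name is "side" or "top" or "wrist"; returns the picture (420x560x3 uint8, red, green, blue); there is no depth.
- manip.get_calibration(name): a dict with "fov_y" (degrees; the focal length in pixels is half the picture's height over the tangent of half this angle, whatever the lens; pixels are square), "cx", "cy" (the principal point, pixels), "R" (3x3) and "t" (3): a world point X has camera coordinates R X + t. Camera axes: x right, y down, z forward; pixel columns grow to the right and rows downward; lengths in m; the calibration is good to about 2 mm. The wrist camera is an equidistant fisheye: a pixel r from the principal point sees the ray r / f radians off the axis. A picture is of the moment at which its call begins: read the wrist's pose just before it. get_calibration takes no time and is no camera call; for the wrist camera it gives the pose at the moment of the call.
- manip.job_done(): hands the job in, once; it reports no verdict.
The state is a dict: "time": time; "joint_pos": joint angles; "joint_vel": joint speeds; "joint_efforts": joint torques, N m; "tool_pos": TCP position; "tool_rot": TCP orientation; "contact_force": force on the tool from outside, world axes, zero at the start; "ft_torque": the same for the moment, N m; "gripper_width": opening from 0.0 (shut) to 1.0 (fully open).
Only numpy, scipy, OpenCV 4.12 (cv2) and the standard library are available. Lean on these libraries where they do the work, as an engineer would, in place of code of your own. Each camera call takes 0.05 s, during which the arm holds its last target.

### The job

Build up the zigzag tower of puzzle-sorting trays on the foot tray that stands on the cabinet top: take the deep tray and then the shallow tray from the sloping rack and stack them with alternating overhang, each turned end for end to the one below, so that every open end stays uncovered. Each back lip is a sliding end board that stands wherever it was last left, so feel for it: the groove between the upper tray's cleats must drop over the lip below, so that the tray lies fully down, level and square. Do not drop or ram the trays, let go at the end, and leave the foot tray and the other toys where they are.

Things in the scene. Friction and masses are not known exactly. Their poses are not given: they have to be found in the camera images.
- foot_tray: Foot tray of the tower: beech tray 170 x 60 mm on a plinth 190 x 90 x 14 mm, loose, 1.6 kg. Origin: underside of the tray on its mid line, 14 mm above the cabinet top (z = 0); x along it to its open end (x = 80 mm; back end x = -90 mm), y across, z up. Rim 46 mm above the origin. It stands across the robot's view (x axis within 20 deg of world +y), open end to the robot's left.
- foot_tray_open_end (a point): Open end of the foot tray: x = 80 mm, y = z = 0 in its frame. All trays: floor and side walls 5 mm thick; walls at full rim height from x = -90 to 36 mm, then sloping down to a 16 mm high front. The back lip is the top of an 8 mm thick end board level with the rim, sliding stiffly (about 5 N) between the walls: it stands anywhere from x = -82 to -70 mm (middle of the board).
- deep_tray: Loose deep beech tray, 170 x 60 mm, rim 44 mm above the origin, undivided, 0.25 to 0.45 kg. Origin and axes as on the foot tray (underside of the floor, x to the open end, z up out of it). Starts in either place of the rack, open end up the slope. Stacked, its x axis is opposite to the foot tray's and its origin is at (-50, 0, 46) mm in the foot tray's frame, give or take 8 mm in x as the lip stands.
- deep_tray_open_end (a point): Open end of the deep tray: x = 80 mm, y = z = 0 in its frame. Where its own sliding back lip stands, and the foot tray's, is not reported: with a cleat standing on the lip below instead of the lip in the groove, the tray stops 6 mm too high.
- deep_tray_groove (a point): Groove of the deep tray: x = 26 mm, y = z = 0 in its frame. Three cleats 45 mm wide project 6 mm below the floor: x = 10 to 20 mm, x = 32 to 42 mm, and x = -66 to -56 mm; all go down between the walls of the tray below (2.5 mm play sideways). The 11.5 mm groove between the first two takes the 8 mm back lip below, with under 2 mm play each way.
- shallow_tray: Loose shallow beech tray, 170 x 60 mm, rim 32 mm above the origin, with a cross divider (top 21 mm above the origin) at x = -18 mm, 0.2 to 0.36 kg. Origin and axes as on the others. Starts in the other place of the rack, open end up the slope. Stacked, its x axis is opposite to the deep tray's and its origin is at (-50, 0, 44) mm in the deep tray's frame, give or take 8 mm in x as the lip stands.
- shallow_tray_open_end (a point): Open end of the shallow tray: x = 80 mm, y = z = 0 in its frame.
- shallow_tray_groove (a point): Groove of the shallow tray: x = 26 mm, y = z = 0 in its frame; cleats and groove exactly as on the deep tray.
- rack: Fixed walnut display rack facing the room, 270 mm wide, 190 deep, 130 high. Origin: under its middle, on the cabinet top; its x axis points back towards the robot (within 15 deg). Its board rises along its +x at 30 degrees. The trays lie on it side by side at y = +62 and -62 mm, parallel to the board, cleats on it (board 6 mm under the tray floor), back end against a 16 mm toe ledge; strips 5 mm high at y = 0, +-130 mm.
- star: Loose bystander: walnut interlocking star, 75 mm across and high; origin under its centre.
- tin: Loose bystander: lidded metal tin, 75 mm diameter, 47 mm high; origin under its centre.
- jack_box: Loose bystander: closed jack-in-the-box, plastic, 98 x 98 x 90 mm; origin under its centre.
- pencil_pot: Loose bystander: beech pot with pencils, 72 mm diameter, 170 mm high; origin under its centre.
- burr_puzzle: Loose bystander: burr puzzle of crossed bars, 70 mm cube; origin under its centre.
- domino_box: Loose bystander: closed wooden domino box, 60 x 165 x 40 mm, long side along its y; origin under its centre.
Mind the look-alikes: they are no part of the job. What is shaped like the deep_tray but blue is not meant. What is shaped like the shallow_tray but green is not meant.

How it is judged:
On the way, in this order (a step that is already met when the one before it is completed fails the run):
1. the deep tray is seated on the foot tray, turned end for end, its groove over the back lip, level (x of deep_tray in the frame of foot_tray between -0.059 and -0.041 m and y of deep_tray in the frame of foot_tray between -0.005 and 0.005 m and z of deep_tray in the frame of foot_tray between 0.0435 and 0.0485 m and angle between deep_tray's own z axis and vertical below 0.035 rad and angle between the x axis of deep_tray and the x axis of foot_tray, either way round below 0.09 rad and x of deep_tray_open_end in the frame of foot_tray below -0.115 m), for 0.2 s.
2. the shallow tray is seated the same way on the deep tray, overhanging to the other side (all of step 1 and x of shallow_tray in the frame of deep_tray between -0.059 and -0.041 m and y of shallow_tray in the frame of deep_tray between -0.005 and 0.005 m and z of shallow_tray in the frame of deep_tray between 0.0415 and 0.0465 m and angle between shallow_tray's own z axis and vertical below 0.035 rad and angle between the x axis of shallow_tray and the x axis of deep_tray, either way round below 0.09 rad and x of shallow_tray_open_end in the frame of deep_tray below -0.115 m), for 0.2 s.
At the end, for the whole second after the job is handed in: Deep tray on the foot tray and shallow tray on the deep tray: each 50 mm (within 9 mm) towards the back lip of the one below, within 5 mm sideways, fully down on the rim below (within 2.5 mm), level within 2 degrees, turned end for end and parallel within 5 degrees; both released and at rest (all of step 2 and linear speed of each of deep_tray, shallow_tray below 0.02 m/s and contact force between each of deep_tray, shallow_tray and the fingers below 0.2 N); the robot touches nothing.
It fails at once if the foot tray is shoved more than 25 mm (distance of foot_tray from where it was at the start of the episode above 0.025 m).
It fails at once if one of the other toys is moved more than 25 mm (distance of any of star, tin, jack_box, pencil_pot, burr_puzzle, domino_box from where it was at the start of the episode above 0.025 m).
It fails at once if a tray is let fall (free of the fingers and falling faster than 0.45 m/s, about 1 cm of free fall) ((contact force between deep_tray and the fingers below 0.2 N and linear speed of deep_tray above 0.45 m/s) or (contact force between shallow_tray and the fingers below 0.2 N and linear speed of shallow_tray above 0.45 m/s)).
It fails at once if a tray is rammed onto the one below (more than 60 N) (contact force between deep_tray and foot_tray above 60 N or contact force between shallow_tray and deep_tray above 60 N).
It also fails if it takes over 72 s, if anything falls off the work surface, if the arm or the gripper's body presses on something with over 40 N, if the wrist force passes 120 N, or if a joint passes its speed limit or range.

## Working session

There is one attempt and no reset: what is moved stays moved. The work goes in short steps, Python scripts to look and compute and a tool call to move; the robot and the scene stay as the last step left them, time stands still between calls to the robot, and variables do not carry over. Pictures are saved under pics/ and viewed, and the job is handed in when it is done.

Besides the shell and the picture viewer there is one more tool, called after "Emit:" as a command line: name --pt "numbers of a row" for each row, then --argument value for the rest. step_arm: Moves the arm, as the interface text tells. Its arguments: {"type":"object","properties":{"deltas":{"type":"array"}},"required":["deltas"]}

```bash
ls; mkdir -p pics; python3 - <<'E'
from plant import manip
import cv2,numpy as np
s=manip.state(); print(s)
for n in ["side","top","wrist"]:
    c=manip.get_calibration(n); print(n,c)
    cv2.imwrite(f"pics/{n}0.png",manip.grab_frame(n)[:,:,::-1])
E
```

```text
pics
{'time': 0.0, 'joint_pos': array([-1.39899803e+00,  5.33304062e-02,  1.61428953e+00,  2.15957840e-05,
        1.47602507e+00, -1.19020328e-01]), 'joint_vel': array([-1.76997255e-04,  6.21979954e-04,  3.77853963e-05,  1.29602472e-03,
       -2.36469913e-04, -1.44002778e-04]), 'joint_efforts': array([ 3.01898886e-03, -3.93681550e+01, -3.70175028e+01, -1.55943695e-05,
        7.03983824e-03,  4.92098096e-06]), 'tool_pos': array([ 0.17909904, -0.59815158,  0.23808209]), 'tool_rot': array([-1.02610396e-03,  9.89446309e-01,  1.44896338e-01, -1.63320036e-05]), 'contact_force': array([-0.20056281,  0.4741488 , -0.32603241]), 'ft_torque': array([-0.02104275,  0.03306079, -0.00729091]), 'gripper_width': 1.003485330496259}
side {'fov_y': 53.774487409070815, 'cx': 277.7889835517419, 'cy': 212.3380975427842, 'R': array([[-0.8544319 , -0.51955649,  0.0026801 ],
       [-0.26607507,  0.43312906, -0.86116391],
       [ 0.44626247, -0.73651902, -0.50832032]]), 't': array([0.45705159, 0.21274394, 1.25348143])}
top {'fov_y': 45.64115528137732, 'cx': 282.281831628396, 'cy': 207.47033170160475, 'R': array([[-0.02807343, -0.99959289, -0.00509356],
       [-0.97647691,  0.02851331, -0.21372843],
       [ 0.21378665, -0.00102635, -0.97687984]]), 't': array([0.03426155, 0.53817143, 1.38827636])}
wrist {'fov_y': 65.70646984690485, 'cx': 277.97891991875997, 'cy': 207.8380450741317, 'R': array([[ 0.28603514, -0.95821853, -0.00106982],
       [-0.91346319, -0.27301224,  0.30174381],
       [-0.28942858, -0.08533209, -0.95338845]]), 't': array([-0.62335151, -0.03785722,  0.38010076])}
```

View pics/side0.png

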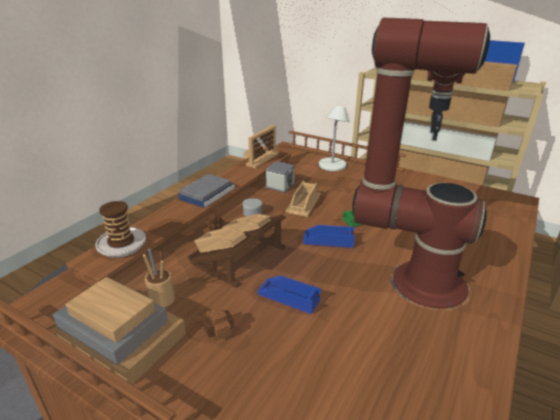

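View pics/top0.png

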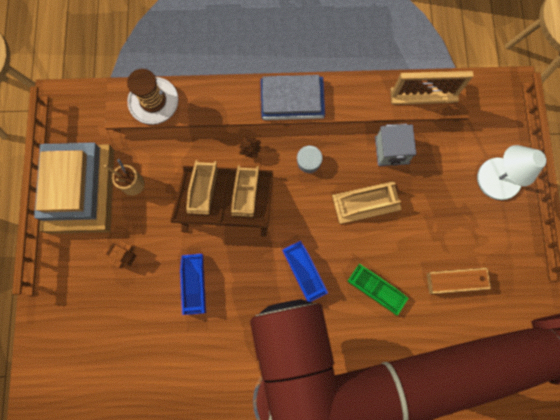

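View pics/wrist0.png

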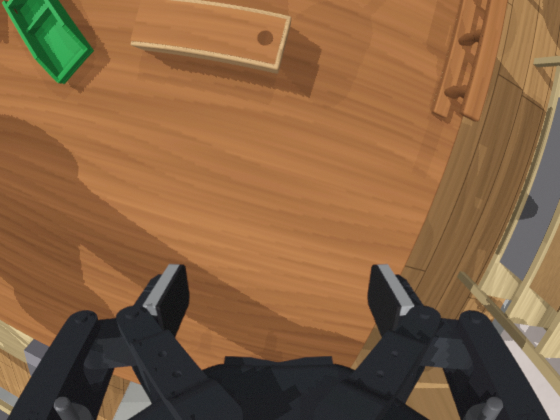

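```bash
python3 - <<'E'
import cv2
i=cv2.imread('pics/top0.png')
cv2.imwrite('pics/top_c.png',cv2.resize(i[140:320,160:420],None,fx=3,fy=3,interpolation=cv2.INTER_CUBIC))
i=cv2.imread('pics/side0.png')
cv2.imwrite('pics/side_c.png',cv2.resize(i[140:320,180:380],None,fx=3,fy=3,interpolation=cv2.INTER_CUBIC))
E
```

```text
(no output)
```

View pics/top_c.png

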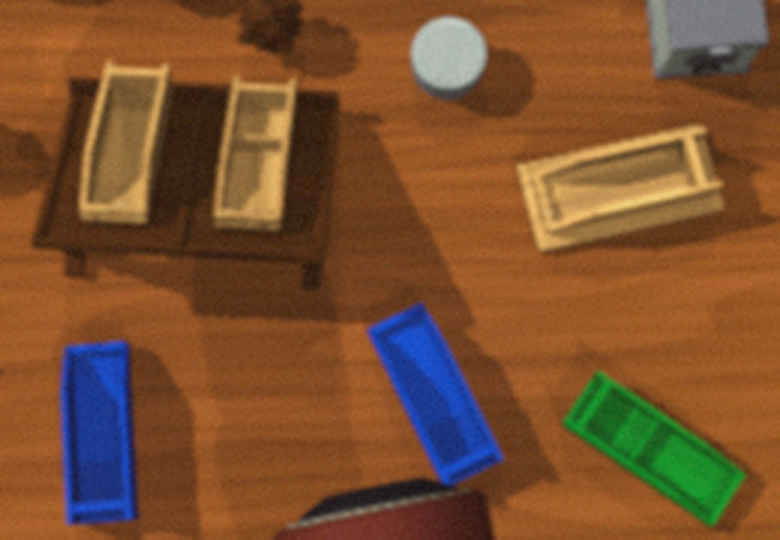

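View pics/side_c.png

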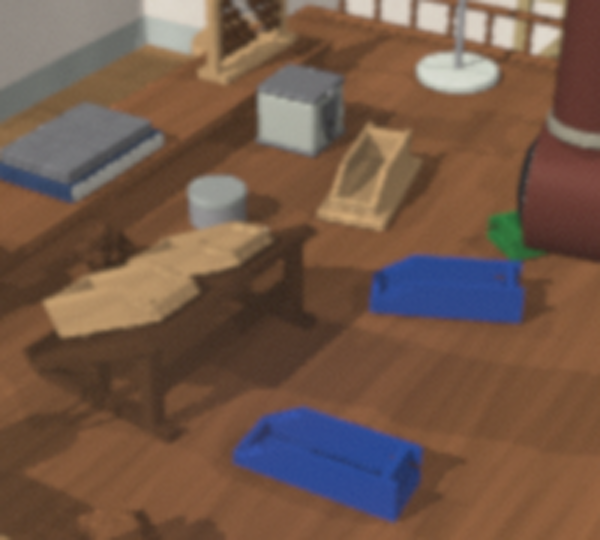

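```bash
cat > h.py <<'E'
import numpy as np,cv2
from plant import manip
from scipy.spatial.transform import Rotation as Ro
def ray(c,n,u,v):
    f=210/np.tan(np.radians(c['fov_y'])/2); x=(u-c['cx'])/f; y=(v-c['cy'])/f
    R=np.array(c['R']);t=np.array(c['t'])
    if n=='wrist':
        r=np.hypot(x,y); s=np.sin(r)/r if r>1e-9 else 1.; d=np.array([x*s,y*s,np.cos(r)])
    else: d=np.array([x,y,1.])
    return -R.T@t, R.T@(d/np.linalg.norm(d))
def onz(c,n,u,v,z):
    o,d=ray(c,n,u,v); return o+d*(z-o[2])/d[2]
def onplane(c,n,u,v,p,nn):
    o,d=ray(c,n,u,v); return o+d*(np.dot(nn,np.array(p)-o)/np.dot(nn,d))
def proj(c,n,X):
    f=210/np.tan(np.radians(c['fov_y'])/2); p=np.array(c['R'])@np.array(X)+np.array(c['t'])
    if n=='wrist':
        r=np.hypot(p[0],p[1]); th=np.arctan2(r,p[2]); return np.array([c['cx']+f*th*p[0]/r,c['cy']+f*th*p[1]/r])
    return np.array([c['cx']+f*p[0]/p[2],c['cy']+f*p[1]/p[2]])
def toolR(s): w,x,y,z=s['tool_rot']; return Ro.from_quat([x,y,z,w])
def snap(name):
    import pickle
    s=manip.state(); c=manip.get_calibration('wrist'); im=manip.grab_frame('wrist')
    cv2.imwrite(f'pics/{name}.png',im[:,:,::-1]); pickle.dump((s,c),open(f'pics/{name}.pkl','wb')); return s,c,im
def delta(s,pos,Rm):
    "move needed in tool axes from commanded(~measured) pose s to pos, Rotation Rm"
    R0=toolR(s); return R0.inv().apply(np.array(pos)-s['tool_pos']),(R0.inv()*Rm).as_rotvec()
E
python3 - <<'E'
from h import *
c=manip.get_calibration('top')
g=lambda u,v:(160+u/3,140+v/3)
for n,p,z in [('rackNL',(38,245),.13),('rackNR',(330,262),.13),('rackFL',(72,80),.025),('rackFR',(338,95),.025),
 ('ft openL',(517,168),.06-.03),('ft openR',(540,250),.014),('ft plinth NR',(722,210),.014),('ft rim back R',(707,127),.06),('ft rim back near',(720,185),.06),('boardA',(686,140),.06),('boardB',(698,184),.06),
 ('pl',(450,70),.04),('jack',(705,40),.09)]:
    print(n,onz(c,'top',*g(*p),z).round(3))
s=manip.state();R=toolR(s);print(R.as_matrix().round(3))
cw=manip.get_calibration('wrist');p=-cw['R'].T@cw['t'];print('cam in tool',R.inv().apply(p-s['tool_pos']).round(4),(R.inv().as_matrix()@cw['R'].T).round(3))
E
```

```text
rackNL [0.492 0.32  0.13 ]
rackNR [0.469 0.054 0.13 ]
rackFL [0.681 0.312 0.025]
rackFR [0.657 0.045 0.025]
ft openL [ 0.576 -0.131  0.03 ]
ft openR [ 0.495 -0.151  0.014]
ft plinth NR [ 0.531 -0.334  0.014]
ft rim back R [ 0.604 -0.315  0.06 ]
ft rim back near [ 0.546 -0.323  0.06 ]
boardA [ 0.592 -0.293  0.06 ]
boardB [ 0.547 -0.302  0.06 ]
pl [ 0.676 -0.068  0.04 ]
jack [ 0.683 -0.312  0.09 ]
[[ 0.958  0.287 -0.   ]
 [ 0.287 -0.958  0.002]
 [ 0.    -0.002 -1.   ]]
cam in tool [ 0.0781 -0.0009 -0.1349] [[-0.001 -0.953 -0.302]
 [ 1.    -0.001  0.   ]
 [-0.001 -0.302  0.953]]
```

```bash
cat >> h.py <<'E'
def down(yaw): # tool z down, tool x at yaw (deg)
    return Ro.from_euler('z',yaw,degrees=True)*Ro.from_euler('x',180,degrees=True)
E
python3 - <<'E'
from h import *
s=manip.state(); print([x.round(4) for x in delta(s,[.567,-.28,.26],down(101))])
E
```

```text
[array([ 0.4629, -0.1937, -0.0213]), array([-1.1000e-03, -1.3000e-03, -1.4719e+00])]
```

Emit:
step_arm --pt "0.46 -0.194 -0.021 -0.001 -0.0013 -1.472 -1" --pt "0.463 -0.194 -0.021 -0.001 -0.0013 -1.472 -1" --pt "0.463 -0.194 -0.021 -0.001 -0.0013 -1.472 -1" --pt "0.463 -0.194 -0.021 -0.001 -0.0013 -1.472 -1" --pt "0.463 -0.194 -0.021 -0.001 -0.0013 -1.472 -1" --pt "0.463 -0.194 -0.021 -0.001 -0.0013 -1.472 -1" --pt "0.463 -0.194 -0.021 -0.001 -0.0013 -1.472 -1" --pt "0.463 -0.194 -0.021 -0.001 -0.0013 -1.472 -1" --pt "0.463 -0.194 -0.021 -0.001 -0.0013 -1.472 -1" --pt "0.463 -0.194 -0.021 -0.001 -0.0013 -1.472 -1" --pt "0.463 -0.194 -0.021 -0.001 -0.0013 -1.472 -1" --pt "0.463 -0.194 -0.021 -0.001 -0.0013 -1.472 -1" --pt "0.463 -0.194 -0.021 -0.001 -0.0013 -1.472 -1" --pt "0.463 -0.194 -0.021 -0.001 -0.0013 -1.472 -1" --pt "0.463 -0.194 -0.021 -0.001 -0.0013 -1.472 -1"

```text
time: 1.65
tool_pos: [0.5662, -0.2812, 0.2602]
tool_rot: [0.0, 0.637, 0.771, -0.001]
contact_force: [-0.2, -0.2, -0.2]
gripper_width: 0.997
```

```bash
python3 - <<'E'
from h import *
s,c,im=snap('w1'); print(s['time'],s['tool_pos'],toolR(s).as_matrix().round(3),s['joint_pos'].round(2))
cv2.imwrite('pics/w1_b.png',cv2.resize(im[:,:,::-1],None,fx=1.42,fy=1.42,interpolation=cv2.INTER_CUBIC))
E
```

```text
1.65 [ 0.56624621 -0.28116801  0.26024325] [[-0.189  0.982 -0.   ]
 [ 0.982  0.189 -0.002]
 [-0.001 -0.    -1.   ]] [-0.58  0.06  1.57 -0.    1.51 -0.77]
```

View pics/w1_b.png

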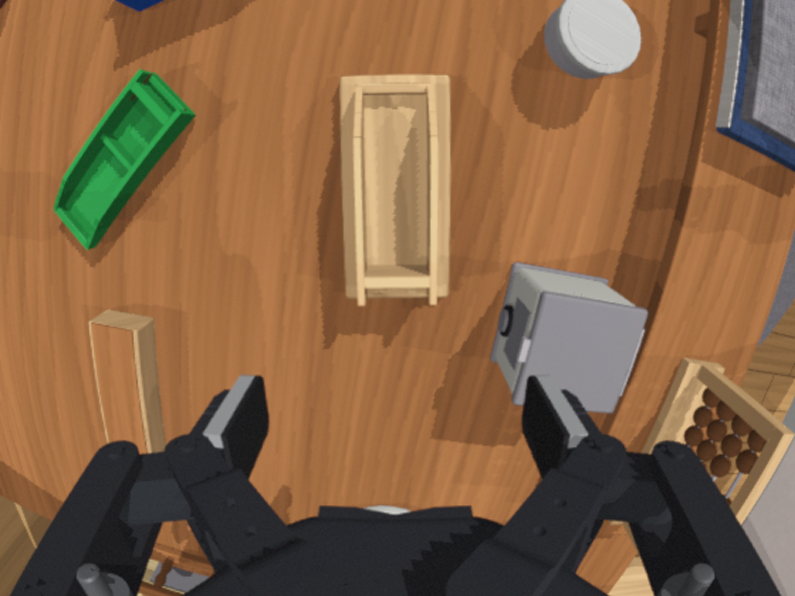

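```bash
python3 - <<'E'
import cv2
i=cv2.imread('pics/w1.png')
cv2.imwrite('pics/w1_z.png',cv2.resize(i[180:225,230:325],None,fx=8,fy=8,interpolation=cv2.INTER_CUBIC))
cv2.imwrite('pics/w1_z2.png',cv2.resize(i[45:145,230:325],None,fx=6,fy=6,interpolation=cv2.INTER_CUBIC))
E
```

```text
(no output)
```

View pics/w1_z.png

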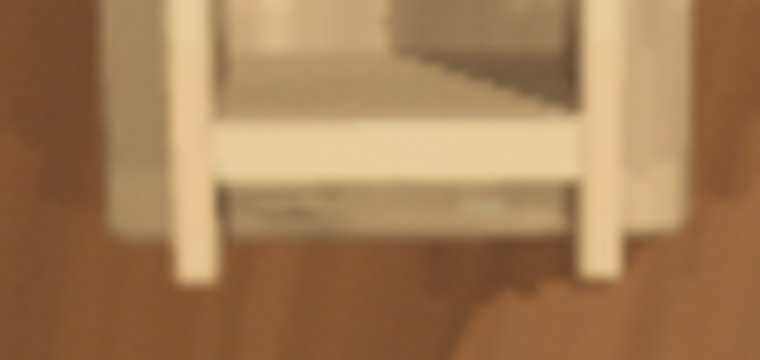

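View pics/w1_z2.png

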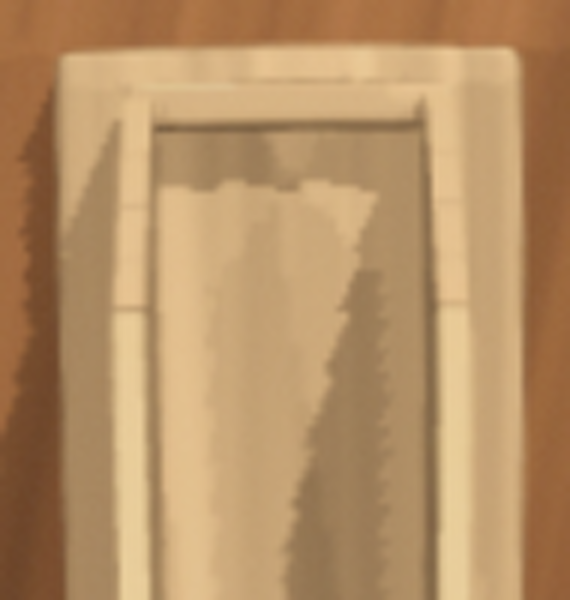

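```bash
python3 - <<'E'
from h import *
import pickle
s,c=pickle.load(open('pics/w1.pkl','rb'))
a=lambda u,v:onz(c,'wrist',230+(u+.5)/8-.5,180+(v+.5)/8-.5,.06)
b=lambda u,v:onz(c,'wrist',230+(u+.5)/6-.5,45+(v+.5)/6-.5,.06)
BL,BR=a(174,284),a(624,282); KL,KR=b(113,309),b(470,309)
P1=(BL+BR)/2;P2=(KL+KR)/2
L=np.linalg.norm(P2-P1);x=(P2-P1)/L
print('len(126)',L,'w',np.linalg.norm(BL-BR),np.linalg.norm(KL-KR),'yaw',np.degrees(np.arctan2(x[1],x[0])))
o=(P1+90*x/1000+P2-36*x/1000)/2; o[2]=.014
print('origin',o, 'from back',P1+.09*x)
for p in [(300,119),(500,119),(300,183),(500,183)]:
    print('lip', (a(*p)-o)@x)
for z in (0.014,):
    q=[onz(c,'wrist',230+(u+.5)/8-.5,180+(v+.5)/8-.5,z) for u,v in [(108,238),(690,236)]]
    f=[onz(c,'wrist',230+(u+.5)/6-.5,45+(v+.5)/6-.5,z) for u,v in [(62,52),(520,46)]]
    print('plinth',[((p-o)@x).round(4) for p in q+f], (sum(q)+sum(f))/4)
E
```

```text
len(126) 0.1270247001221004 w 0.06142284042747783 0.060308764226330316 yaw 101.46985222640119
origin [ 0.5573161  -0.22803156  0.014     ] from back [ 0.55741798 -0.22853368  0.06      ]
lip -0.06720815259618734
lip -0.06749322019387001
lip -0.07613321582813633
lip -0.07642192616596305
plinth [np.float64(-0.0985), np.float64(-0.0991), np.float64(0.0899), np.float64(0.0902)] [ 0.55845906 -0.23226161  0.014     ]
```

```bash
cat >> h.py <<'E'
def tilt(yaw,a=30): # tool x downhill at yaw(deg) tilted a deg below horizontal; z pointing down and back
    return down(yaw)*Ro.from_euler('y',-a,degrees=True) if False else Ro.from_euler('z',yaw,degrees=True)*Ro.from_euler('y',a,degrees=True)*Ro.from_euler('x',180,degrees=True)
E
python3 - <<'E'
from h import *
s=manip.state(); R=tilt(-5); print(R.as_matrix().round(3))
n=-R.as_matrix()[:,2]
p=np.array([.575,.18,.10])+.17*n;print(p)
print([x.round(4) for x in delta(s,p,R)])
E
```

```text
[[ 0.863 -0.087 -0.498]
 [-0.075 -0.996  0.044]
 [-0.5    0.    -0.866]]
[0.65967655 0.17259176 0.24722432]
[array([0.4279, 0.1773, 0.0124]), array([ 0.4836, -0.363 ,  1.7999])]
```

Emit:
step_arm --pt "0.05 0.02 -0.03 0.04 -0.03 0.15 -1" --pt "0.428 0.177 -0.02 0.484 -0.363 1.8 -1" --pt "0.428 0.177 0.012 0.484 -0.363 1.8 -1" --pt "0.428 0.177 0.012 0.484 -0.363 1.8 -1" --pt "0.428 0.177 0.012 0.484 -0.363 1.8 -1" --pt "0.428 0.177 0.012 0.484 -0.363 1.8 -1" --pt "0.428 0.177 0.012 0.484 -0.363 1.8 -1" --pt "0.428 0.177 0.012 0.484 -0.363 1.8 -1" --pt "0.428 0.177 0.012 0.484 -0.363 1.8 -1" --pt "0.428 0.177 0.012 0.484 -0.363 1.8 -1" --pt "0.428 0.177 0.012 0.484 -0.363 1.8 -1" --pt "0.428 0.177 0.012 0.484 -0.363 1.8 -1" --pt "0.428 0.177 0.012 0.484 -0.363 1.8 -1" --pt "0.428 0.177 0.012 0.484 -0.363 1.8 -1" --pt "0.428 0.177 0.012 0.484 -0.363 1.8 -1" --pt "0.428 0.177 0.012 0.484 -0.363 1.8 -1" --pt "0.428 0.177 0.012 0.484 -0.363 1.8 -1"

```text
time: 3.4
tool_pos: [0.6591, 0.1739, 0.2481]
tool_rot: [-0.011, 0.965, -0.041, -0.258]
contact_force: [-0.8, 0.0, -0.5]
gripper_width: 1.005
```

```bash
python3 - <<'E'
from h import *
s,c,im=snap('w2'); print(s['time'],s['tool_pos'],toolR(s).as_matrix().round(3),s['joint_pos'].round(2))
cv2.imwrite('pics/w2_b.png',cv2.resize(im[:,:,::-1],None,fx=1.42,fy=1.42,interpolation=cv2.INTER_CUBIC))
E
```

```text
3.4 [0.65911591 0.17388023 0.24809169] [[ 0.863 -0.084 -0.498]
 [-0.073 -0.996  0.043]
 [-0.499 -0.001 -0.866]] [0.11 0.5  1.13 0.11 2.03 1.79]
```

View pics/w2_b.png

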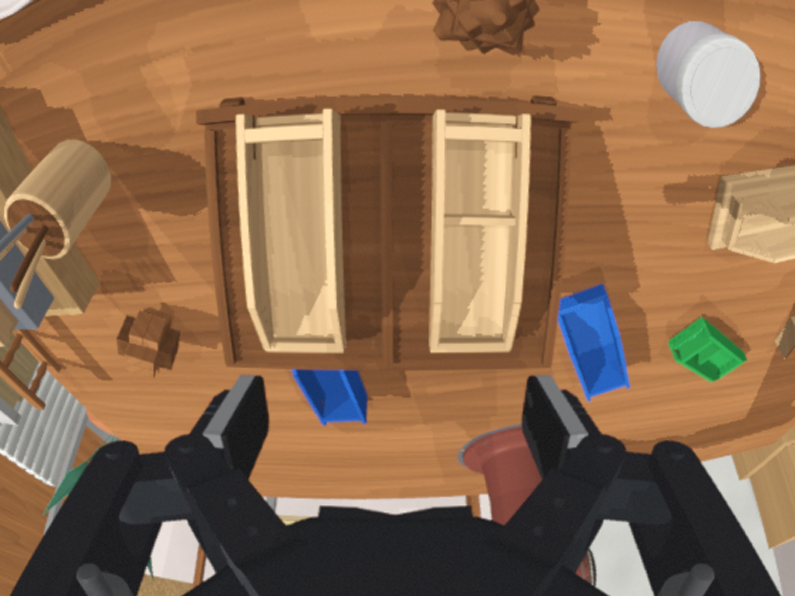

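```bash
python3 - <<'E'
import cv2
i=cv2.imread('pics/w2.png')
cv2.imwrite('pics/w2_d.png',cv2.resize(i[70:255,160:250],None,fx=3.2*2,fy=3.2,interpolation=cv2.INTER_CUBIC))
cv2.imwrite('pics/w2_s.png',cv2.resize(i[70:255,295:385],None,fx=3.2*2,fy=3.2,interpolation=cv2.INTER_CUBIC))
E
```

```text
(no output)
```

View pics/w2_d.png

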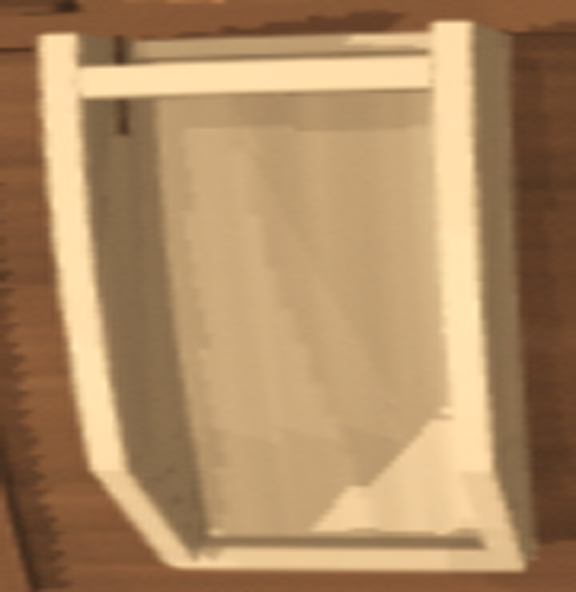

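View pics/w2_s.png

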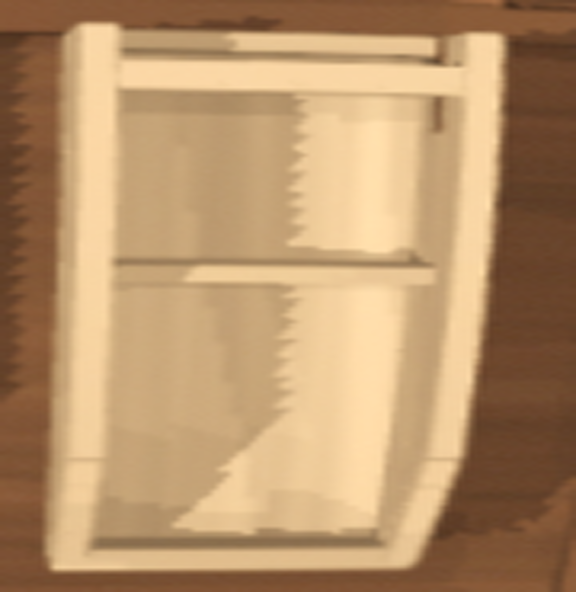

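```bash
cat > m2.py <<'E'
from h import *
import pickle
from scipy.optimize import least_squares
s,c=pickle.load(open('pics/w2.pkl','rb'))
D=dict(rim=.044,off=160,pts=[(37,36),(472,22),(92,470),(492,470),(175,568),(524,570)],lip=[(76,66),(77,97),(430,57),(432,88)])
S=dict(rim=.032,off=295,pts=[(72,24),(503,34),(68,460),(462,460),(50,570),(412,568)],lip=[(122,57),(122,90),(465,66),(465,97)])
def px(T,p): return T['off']+(p[0]+.5)/6.4-.5, 70+(p[1]+.5)/3.2-.5
for n,T in (('deep',D),('shallow',S)):
    # left in image = tray +y? tray x toward image bottom (up slope), z toward camera -> tray y: z x x ; solve sign
    r=T['rim']; 
    obj=np.array([[-.09,-1,r],[-.09,1,r],[.036,-1,r],[.036,1,r],[.08,-1,.016],[.08,1,.016]])*[1,.03,1]
    obs=np.array([px(T,p) for p in T['pts']])
    def res(q,free=True):
        M=Ro.from_rotvec(q[3:6]).as_matrix()
        return np.concatenate([proj(c,'wrist',M@o+q[:3])-u for o,u in zip(obj,obs)])
    R0=Ro.from_euler('z',175,degrees=True)*Ro.from_euler('y',-30,degrees=True)
    best=None
    for sgn in (1,):
        obj2=obj.copy()
        # check orientation: tray y = z x x
        def res(q):
            M=Ro.from_rotvec(q[3:6]).as_matrix(); return np.concatenate([proj(c,'wrist',M@(o*[1,-sg,1])+q[:3])-u for o,u in zip(obj,obs)])
        for sg in (1,-1):
            f=least_squares(res,np.r_[.575,.24 if n=='deep' else .12,.1,R0.as_rotvec()])
            if best is None or f.cost<best[0].cost: best=(f,sg)
    f,sg=best; M=Ro.from_rotvec(f.x[3:6]).as_matrix()
    print(n,sg,'rms px',np.sqrt(np.mean(f.fun**2)).round(2),'o',f.x[:3].round(4),'pitch',np.degrees(np.arcsin(M[2,0])).round(2),'yaw',np.degrees(np.arctan2(-M[1,0],-M[0,0])).round(2)); print(M.round(3))
    print('lip x',[(M.T@(onplane(c,'wrist',*px(T,p),M@np.array([0,0,r])+f.x[:3],M[:,2])-f.x[:3]))[0].round(4) for p in T['lip']])
E
python3 m2.py
```

```text
deep -1 rms px 0.33 o [0.5842 0.2501 0.0757] pitch 29.88 yaw -4.72
[[-0.864 -0.084  0.496]
 [ 0.071 -0.996 -0.045]
 [ 0.498 -0.004  0.867]]
lip x [np.float64(-0.081), np.float64(-0.0723), np.float64(-0.0805), np.float64(-0.072)]
shallow -1 rms px 0.28 o [0.5755 0.1263 0.0777] pitch 28.38 yaw -4.4
[[-0.877 -0.071  0.475]
 [ 0.068 -0.997 -0.025]
 [ 0.475  0.01   0.88 ]]
lip x [np.float64(-0.0809), np.float64(-0.0717), np.float64(-0.0803), np.float64(-0.0715)]
```

```bash
python3 - <<'E'
from h import *
s=manip.state(); R=tilt(-4.7,29.9); M=R.as_matrix()
o=np.array([.5842,.2501,.0757]); tx,ty,tz=-M[:,0],M[:,1],-M[:,2]
p=o-.013*tx+.017*tz
print(p,[x.round(4) for x in delta(s,p,R)],s['contact_force'])
E
```

```text
[0.60387756 0.24848221 0.0839569 ] [array([ 0.0289, -0.0695,  0.1729]), array([-0.0017,  0.0011, -0.0018])] [ 0.3233635   0.09589201 -0.30617918]
```

Emit:
step_arm --pt "0.02 -0.045 0.02 0 0.001 -0.002 -1" --pt "0.029 -0.07 0.06 -0.002 0.001 -0.002 -1" --pt "0.029 -0.07 0.1 -0.002 0.001 -0.002 -1" --pt "0.029 -0.07 0.13 -0.002 0.001 -0.002 -1" --pt "0.029 -0.07 0.15 -0.002 0.001 -0.002 -1" --pt "0.029 -0.07 0.165 -0.002 0.001 -0.002 -1" --pt "0.029 -0.07 0.173 -0.002 0.001 -0.002 -1" --pt "0.029 -0.07 0.173 -0.002 0.001 -0.002 -1" --pt "0.029 -0.07 0.173 -0.002 0.001 -0.002 -1"

```text
time: 4.35
tool_pos: [0.605, 0.2488, 0.0846]
tool_rot: [-0.011, 0.965, -0.04, -0.257]
contact_force: [0.5, -1.1, -0.1]
gripper_width: 1.001
```

```bash
python3 - <<'E'
from h import *
s,c,im=snap('w3'); print(s['time'],s['tool_pos'],toolR(s).as_matrix().round(3),s['contact_force'])
cv2.imwrite('pics/w3_b.png',cv2.resize(im[:,:,::-1],None,fx=1.42,fy=1.42,interpolation=cv2.INTER_CUBIC))
E
```

```text
4.35 [0.60503031 0.24882701 0.08457197] [[ 0.865 -0.083 -0.496]
 [-0.072 -0.997  0.041]
 [-0.497 -0.    -0.868]] [ 0.47610386 -1.12289113 -0.10066958]
```

View pics/w3_b.png

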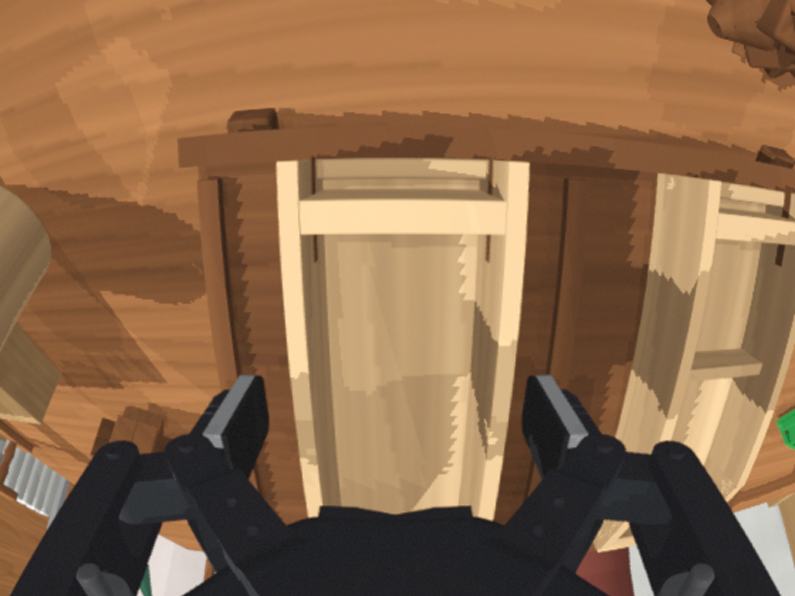

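```bash
cat > m3.py <<'E'
from h import *
import pickle,sys
# tool-frame location of pixel points (scaled 1.42) on plane tool z = zt
def tp(name,pts,zt):
    s,c=pickle.load(open(f'pics/{name}.pkl','rb')); R=toolR(s).as_matrix()
    out=[]
    for u,v in pts:
        X=onplane(c,'wrist',(u+.5)/1.42-.5,(v+.5)/1.42-.5,s['tool_pos']+R[:,2]*zt,R[:,2]); out.append(R.T@(X-s['tool_pos']))
    return np.array(out)
E
python3 - <<'E'
from m3 import *
print(tp('w3',[(277,163),(528,163),(289,340),(516,340),(301,199),(505,199),(301,233),(505,233)],.017-.044).round(4))
E
```

```text
[[ 0.076  -0.029  -0.027 ]
 [ 0.0761  0.0304 -0.027 ]
 [ 0.0311 -0.0287 -0.027 ]
 [ 0.031   0.0303 -0.027 ]
 [ 0.0672 -0.0234 -0.027 ]
 [ 0.0672  0.025  -0.027 ]
 [ 0.059  -0.0238 -0.027 ]
 [ 0.059   0.0254 -0.027 ]]
```

Emit:
step_arm --pt "0 0 0 0 0 0 0" --pt "0 0 0 0 0 0 0.5" --pt "0 0 0 0 0 0 1" --pt "0 0 0 0 0 0 1" --pt "0 0 0 0 0 0 1" --pt "0 0 0 0 0 0 1" --pt "0 0 0 0 0 0 1" --pt "0 0 0 0 0 0 1"

```text
time: 5.2
tool_pos: [0.6051, 0.2486, 0.0846]
tool_rot: [-0.011, 0.966, -0.04, -0.257]
contact_force: [4.1, -2.2, 5.9]
gripper_width: 0.695
```

Emit:
step_arm --pt "0 0 -0.005 0 0 0 1" --pt "0 0 -0.015 0 0 0 1" --pt "0 0 -0.04 0 0 0 1" --pt "0 0 -0.07 0 0 0 1" --pt "0 0 -0.1 0 0 0 1" --pt "0 0 -0.1 0 0 0 1"

```text
time: 5.8
tool_pos: [0.6569, 0.2449, 0.1743]
tool_rot: [-0.012, 0.966, -0.04, -0.254]
contact_force: [0.4, -0.4, -2.6]
gripper_width: 0.69
```

```bash
python3 - <<'E'
from h import *
s,c,im=snap('w4'); print(s['time'],s['tool_pos'],toolR(s).as_matrix().round(3),s['contact_force'],s['ft_torque'],s['gripper_width'])
cv2.imwrite('pics/w4_b.png',cv2.resize(im[:,:,::-1],None,fx=1.42,fy=1.42,interpolation=cv2.INTER_CUBIC))
E
```

```text
5.8 [0.65688269 0.24489806 0.17432604] [[ 0.867 -0.083 -0.491]
 [-0.072 -0.997  0.043]
 [-0.493 -0.002 -0.87 ]] [ 0.37424364 -0.40571136 -2.62804195] [-0.00880961 -0.39738693  0.02611418] 0.6897328637208715
```

View pics/w4_b.png

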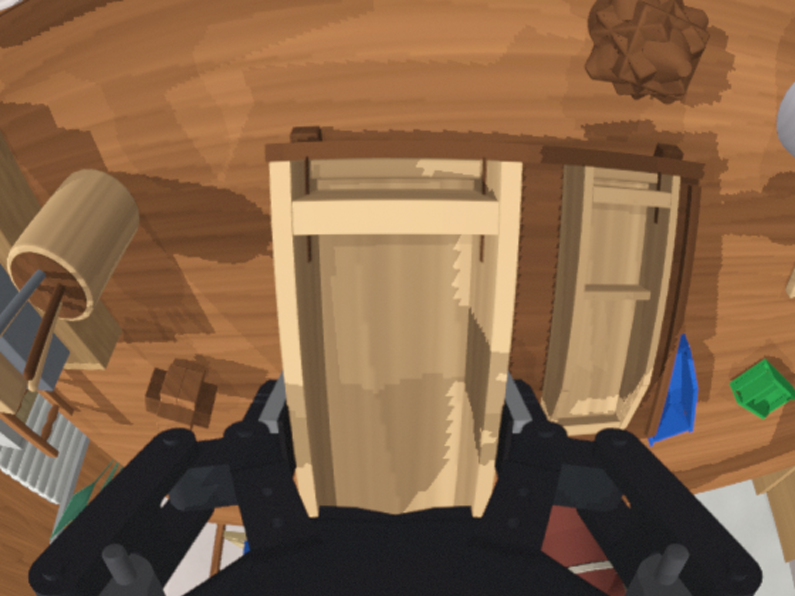

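```bash
python3 - <<'E'
from m3 import *
import cv2
i=cv2.imread('pics/w4.png')
cv2.imwrite('pics/w4_z.png',cv2.resize(i[100:180,180:380],None,fx=4,fy=4,interpolation=cv2.INTER_CUBIC))
E
```

```text
(no output)
```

View pics/w4_z.png

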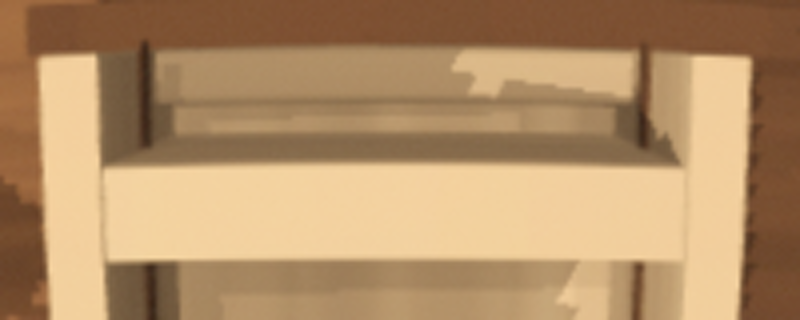

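```bash
python3 - <<'E'
from m3 import *
f=lambda u,v:((180+(u+.5)/4)*1.42-.5,(100+(v+.5)/4)*1.42-.5)
P=[f(38,57),f(752,57),f(48,319),f(744,319),f(104,165),f(684,165),f(104,261),f(686,261)]
for z in (-.024,-.027,-.03):
    print(z);print(tp('w4',P,z)[:,:2].round(4))
E
```

```text
-0.024
[[ 0.0764 -0.0319]
 [ 0.0763  0.0298]
 [ 0.053  -0.0321]
 [ 0.0529  0.0302]
 [ 0.0667 -0.0263]
 [ 0.0666  0.024 ]
 [ 0.0582 -0.0266]
 [ 0.0581  0.0246]]
-0.027
[[ 0.0764 -0.031 ]
 [ 0.0764  0.029 ]
 [ 0.0537 -0.0313]
 [ 0.0536  0.0294]
 [ 0.067  -0.0256]
 [ 0.0669  0.0234]
 [ 0.0587 -0.026 ]
 [ 0.0586  0.0239]]
-0.03
[[ 0.0764 -0.0302]
 [ 0.0764  0.0282]
 [ 0.0543 -0.0304]
 [ 0.0543  0.0285]
 [ 0.0673 -0.0249]
 [ 0.0672  0.0227]
 [ 0.0592 -0.0253]
 [ 0.0592  0.0232]]
```

```bash
python3 - <<'E'
from h import *
s=manip.state()
for p,R in [([.657,.2,.26],tilt(-4.7,29.5)),([.62,.0,.26],tilt(48,15)),([.565,-.26,.15],down(101.47))]:
    print([x.round(4) for x in delta(s,p,R)])
E
```

```text
[array([-0.0391,  0.0445, -0.0795]), array([-0.0013,  0.0039, -0.0006])]
[array([-0.0567,  0.2469, -0.0696]), array([-0.352 ,  0.2381, -0.8536])]
[array([-0.0311,  0.5106,  0.0422]), array([-0.4801,  0.359 , -1.8068])]
```

Emit:
step_arm --pt "-0.02 0.02 -0.04 0 0 0 1" --pt "-0.039 0.045 -0.08 0 0 0 1" --pt "-0.042 0.08 -0.078 -0.06 0.04 -0.15 1" --pt "-0.046 0.12 -0.076 -0.12 0.08 -0.3 1" --pt "-0.05 0.16 -0.074 -0.18 0.12 -0.44 1" --pt "-0.053 0.2 -0.072 -0.24 0.16 -0.58 1" --pt "-0.057 0.247 -0.07 -0.3 0.2 -0.72 1" --pt "-0.054 0.29 -0.055 -0.352 0.238 -0.854 1" --pt "-0.05 0.33 -0.035 -0.375 0.26 -1.0 1" --pt "-0.046 0.37 -0.015 -0.4 0.28 -1.15 1" --pt "-0.042 0.41 0.0 -0.42 0.3 -1.3 1" --pt "-0.038 0.45 0.01 -0.44 0.32 -1.45 1" --pt "-0.034 0.48 0.02 -0.46 0.34 -1.6 1" --pt "-0.031 0.51 0.03 -0.48 0.359 -1.74 1" --pt "-0.031 0.51 0.042 -0.48 0.359 -1.807 1" --pt "-0.031 0.51 0.042 -0.48 0.359 -1.807 1" --pt "-0.031 0.51 0.042 -0.48 0.359 -1.807 1" --pt "-0.031 0.51 0.042 -0.48 0.359 -1.807 1"

```text
time: 7.65
tool_pos: [0.564, -0.2584, 0.149]
tool_rot: [-0.002, 0.633, 0.774, -0.002]
contact_force: [0.3, -0.5, -1.5]
gripper_width: 0.692
```

```bash
python3 - <<'E'
from h import *
s,c,im=snap('w5'); print(s['time'],s['tool_pos'],toolR(s).as_matrix().round(3),s['contact_force'],s['ft_torque'],s['gripper_width'])
cv2.imwrite('pics/w5_b.png',cv2.resize(im[:,:,::-1],None,fx=1.42,fy=1.42,interpolation=cv2.INTER_CUBIC))
E
```

```text
7.65 [ 0.56404218 -0.25836304  0.14899731] [[-0.199  0.98  -0.005]
 [ 0.98   0.199 -0.001]
 [ 0.    -0.005 -1.   ]] [ 0.33090349 -0.54859978 -1.52703736] [ 0.01070314 -0.007551   -0.0223329 ] 0.6923913041480741
```

View pics/w5_b.png

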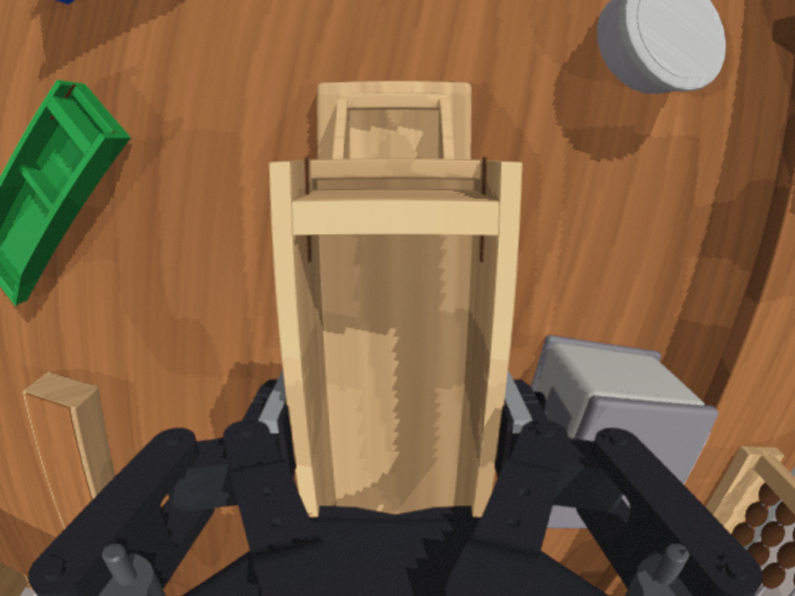

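```bash
python3 - <<'E'
import cv2
i=cv2.imread('pics/w5.png')
cv2.imwrite('pics/w5_z.png',cv2.resize(i[50:125,210:345],None,fx=5.5,fy=5.5,interpolation=cv2.INTER_CUBIC))
E
```

```text
(no output)
```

View pics/w5_z.png

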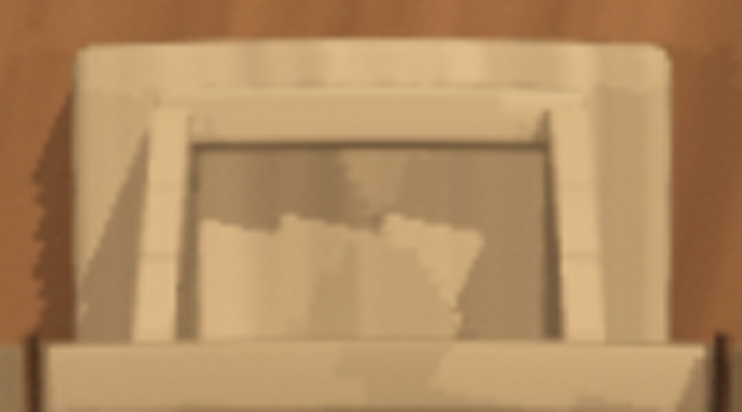

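```bash
python3 - <<'E'
from h import *
import pickle
s,c=pickle.load(open('pics/w5.pkl','rb')); R=toolR(s).as_matrix()
def t(u,v,z):
    X=onz(c,'wrist',210+(u+.5)/5.5-.5,50+(v+.5)/5.5-.5,z); return X,R.T@(X-s['tool_pos'])
for n,p,z in [('plF',(75,100),.014),('plF',(667,100),.014),('plF2',(75,300),.014),('plF2',(669,300),.014),('front',(370,40),.014),('kneeL',(136,258),.06),('kneeR',(602,258),.06),('fL',(152,95),.03),('fR',(590,95),.03)]:
    X,T=t(*p,z); print(n,X.round(4),T.round(4))
E
```

```text
plF [ 0.4978 -0.1567  0.014 ] [ 0.1128 -0.044   0.1352]
plF [ 0.5841 -0.1394  0.014 ] [0.1126 0.044  0.1348]
plF2 [ 0.5036 -0.1868  0.014 ] [ 0.0821 -0.0443  0.1352]
plF2 [ 0.5908 -0.1692  0.014 ] [0.082  0.0446 0.1348]
front [ 0.5393 -0.14    0.014 ] [ 1.209e-01 -1.000e-04  1.350e-01]
kneeL [ 0.5181 -0.1795  0.06  ] [ 0.0865 -0.0289  0.0892]
kneeR [ 0.5746 -0.1681  0.06  ] [0.0863 0.0287 0.0889]
fL [ 0.5115 -0.1558  0.03  ] [ 0.111  -0.0304  0.1192]
fR [ 0.5714 -0.1437  0.03  ] [0.1108 0.0306 0.1189]
```

```bash
python3 - <<'E'
from h import *
s=manip.state(); R=toolR(s).as_matrix(); o=np.array([.5573,-.2280]);x=np.array([-.1989,.980]);y=np.array([.980,.1989])
p=o-.0322*x+.001*y
print(p,[a.round(4) for a in delta(s,[*p,.088],down(101.45))])
E
```

```text
[ 0.56468458 -0.2593571 ] [array([-0.0009,  0.0004,  0.0615]), array([-0.0041,  0.0004,  0.0013])]
```

Emit:
step_arm --pt "-0.001 0.0 0.015 -0.004 0 0.001 1" --pt "-0.001 0.0003 0.035 -0.004 0 0.001 1" --pt "-0.001 0.0004 0.05 -0.004 0 0.001 1" --pt "-0.001 0.0004 0.058 -0.004 0 0.001 1" --pt "-0.001 0.0004 0.0615 -0.004 0 0.001 1" --pt "-0.001 0.0004 0.0615 -0.004 0 0.001 1" --pt "-0.001 0.0004 0.0615 -0.004 0 0.001 1"

```text
time: 8.4
tool_pos: [0.5648, -0.2609, 0.0887]
tool_rot: [0.001, 0.633, 0.774, -0.0]
contact_force: [0.4, -0.0, -2.5]
gripper_width: 0.696
```

```bash
python3 - <<'E'
from h import *
s=manip.state(); print(s['time'],s['tool_pos'],toolR(s).as_matrix().round(3),s['contact_force'],s['ft_torque'])
cv2.imwrite('pics/s6.png',cv2.resize(manip.grab_frame('side')[150:270,220:380,::-1],None,fx=4,fy=4,interpolation=cv2.INTER_CUBIC))
E
```

```text
8.4 [ 0.56482579 -0.26090723  0.08870445] [[-0.198  0.98   0.001]
 [ 0.98   0.198 -0.001]
 [-0.001  0.001 -1.   ]] [ 0.44437168 -0.025812   -2.52720643] [-0.0281314   0.00751263 -0.02517983]
```

View pics/s6.png

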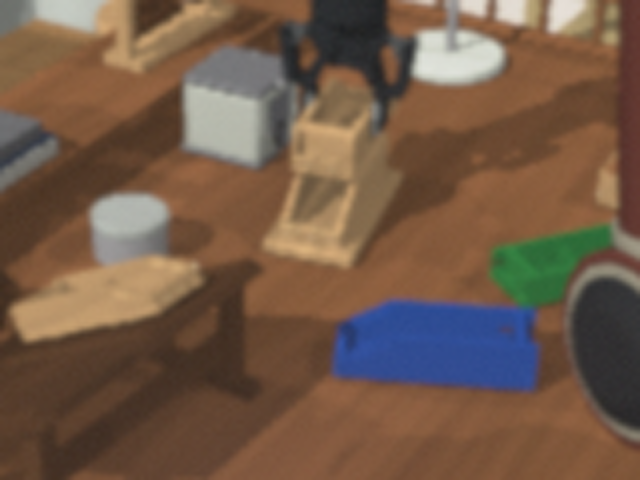

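Emit:
step_arm --pt "0.0014 0 0.001 0 0 0 1" --pt "0.0014 0 0.003 0 0 0 1" --pt "0.0014 0 0.005 0 0 0 1" --pt "0.0014 0 0.007 0 0 0 1" --pt "0.0014 0 0.007 0 0 0 1"

```text
time: 8.95
tool_pos: [0.5637, -0.259, 0.0803]
tool_rot: [-0.001, 0.633, 0.774, -0.0]
contact_force: [-0.9, -0.3, -2.5]
gripper_width: 0.691
```

Emit:
step_arm --pt "0 0.0005 0.001 0 0 0 1" --pt "0 0.0005 0.002 0 0 0 1" --pt "0 0.0005 0.003 0 0 0 1" --pt "0 0.0005 0.003 0 0 0 1"

```text
time: 9.35
tool_pos: [0.5645, -0.2591, 0.078]
tool_rot: [-0.0, 0.633, 0.774, -0.0]
contact_force: [0.5, 0.2, -2.9]
gripper_width: 0.692
```

Emit:
step_arm --pt "0 0 0.001 0 0 0 1" --pt "0 0 0.002 0 0 0 1" --pt "0 0 0.003 0 0 0 1" --pt "0 0 0.003 0 0 0 1"

```text
time: 9.75
tool_pos: [0.5649, -0.2594, 0.0778]
tool_rot: [0.0, 0.633, 0.774, -0.0]
contact_force: [-7.1, 3.0, 11.4]
gripper_width: 0.687
```

```bash
python3 - <<'E'
from h import *
s,c,im=snap('w7'); print(s['time'],s['tool_pos'],toolR(s).as_matrix().round(3),s['contact_force'],s['ft_torque'])
cv2.imwrite('pics/w7_b.png',cv2.resize(im[:,:,::-1],None,fx=1.42,fy=1.42,interpolation=cv2.INTER_CUBIC))
cv2.imwrite('pics/s7.png',cv2.resize(manip.grab_frame('side')[150:220,270:340,::-1],None,fx=8,fy=8,interpolation=cv2.INTER_CUBIC))
E
```

```text
9.75 [ 0.56487034 -0.25936056  0.07780635] [[-0.199  0.98  -0.   ]
 [ 0.98   0.199 -0.   ]
 [-0.    -0.    -1.   ]] [-7.10677367  3.02053578 11.3500232 ] [0.72679298 0.90522978 0.06155547]
```

View pics/s7.png

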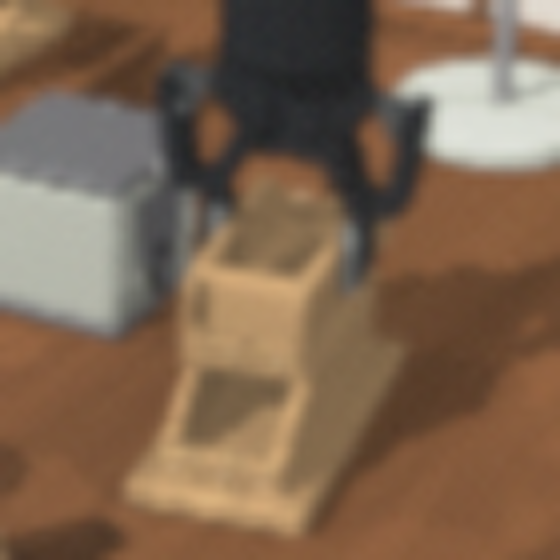

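View pics/w7_b.png

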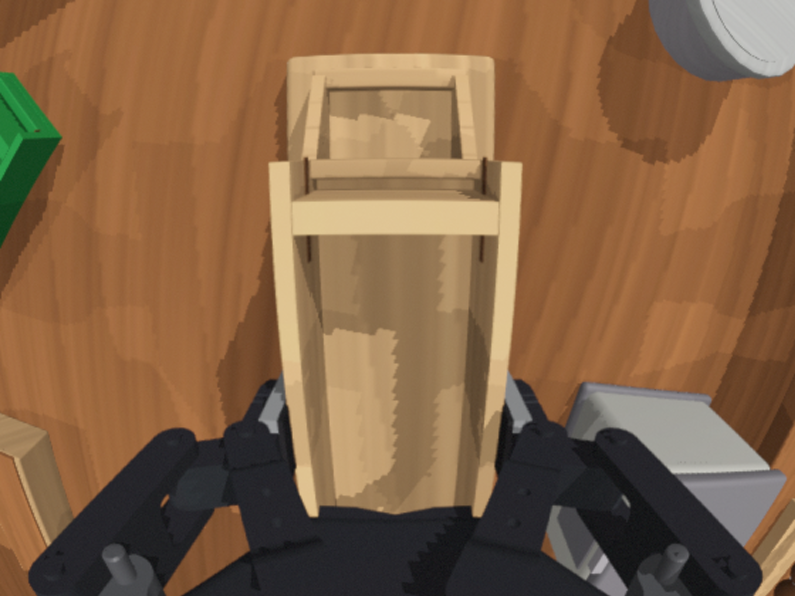

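Emit:
step_arm --pt "0 0 -0.001 0 0 0 1" --pt "0 0 -0.002 0 0 0 1" --pt "0 0 -0.002 0 0 0 0.2" --pt "0 0 -0.002 0 0 0 -0.4" --pt "0 0 -0.002 0 0 0 -0.65" --pt "0 0 -0.002 0 0 0 -0.65" --pt "0 0 -0.002 0 0 0 -0.65"

```text
time: 10.55
tool_pos: [0.5642, -0.2589, 0.0762]
tool_rot: [-0.0, 0.633, 0.774, -0.0]
contact_force: [0.8, -0.1, -0.1]
gripper_width: 0.823
```

```bash
python3 - <<'E'
from h import *
s,c,im=snap('w8'); print(s['time'],s['tool_pos'],s['contact_force'],s['ft_torque'],s['gripper_width'])
cv2.imwrite('pics/w8_b.png',cv2.resize(im[:,:,::-1],None,fx=1.42,fy=1.42,interpolation=cv2.INTER_CUBIC))
E
```

```text
10.55 [ 0.56419364 -0.25894494  0.07617397] [ 0.768932   -0.13027824 -0.11176867] [ 0.02737221  0.00578634 -0.00957275] 0.8230640009683172
```

View pics/w8_b.png

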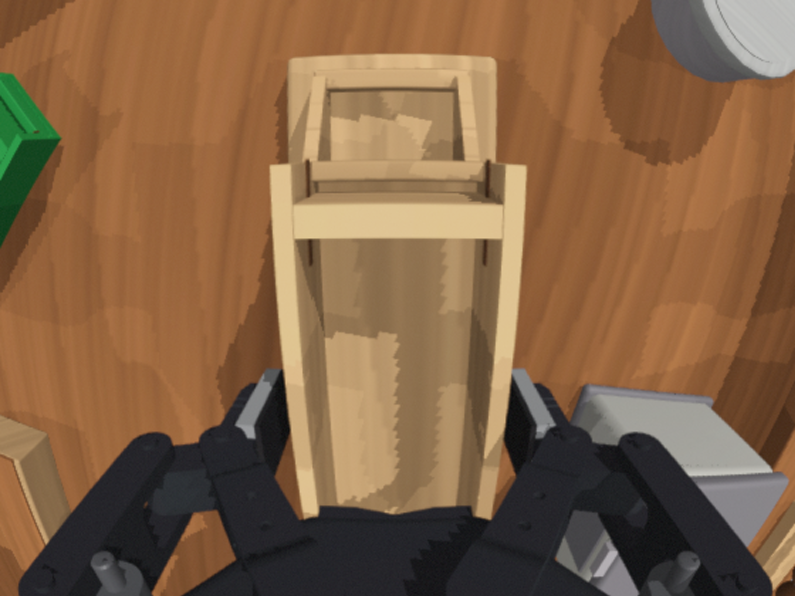

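Emit:
step_arm --pt "0 0 -0.01 0 0 0 -0.65" --pt "0 0 -0.03 0 0 0 -0.65" --pt "0 0 -0.07 0 0 0 -0.8" --pt "0 0 -0.12 0 0 0 -1" --pt "0 0 -0.17 0 0 0 -1" --pt "0 0 -0.18 0 0 0 -1" --pt "0 0 -0.18 0 0 0 -1" --pt "0 0 -0.18 0 0 0 -1"

```text
time: 11.4
tool_pos: [0.564, -0.2588, 0.2556]
tool_rot: [-0.001, 0.633, 0.774, -0.0]
contact_force: [-0.8, -0.5, -0.5]
gripper_width: 0.995
```

```bash
python3 - <<'E'
from h import *
s,c,im=snap('w9'); print(s['time'],s['tool_pos'],toolR(s).as_matrix().round(3),s['contact_force'],s['gripper_width'])
cv2.imwrite('pics/w9_z.png',cv2.resize(im[50:260,220:340,::-1],None,fx=6,fy=2.8,interpolation=cv2.INTER_CUBIC))
E
```

```text
11.4 [ 0.56397206 -0.25875205  0.25561136] [[-0.198  0.98  -0.002]
 [ 0.98   0.198  0.001]
 [ 0.001 -0.002 -1.   ]] [-0.7804024  -0.50760331 -0.45654583] 0.9950504072416173
```

View pics/w9_z.png

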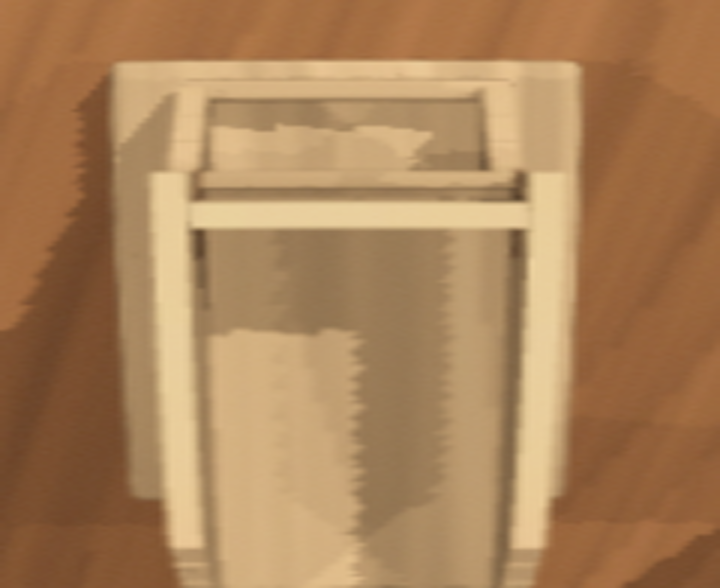

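```bash
python3 - <<'E'
from h import *
import pickle
s,c=pickle.load(open('pics/w9.pkl','rb'))
a=lambda u,v,z:onz(c,'wrist',220+(u+.5)/6-.5,50+(v+.5)/2.8-.5,z)
for rim in (.104,.110):
    BL,BR,KL,KR=[a(*p,rim) for p in [(149,172),(568,172),(172,550),(546,550)]]
    P1=(BL+BR)/2;P2=(KL+KR)/2;L=np.linalg.norm(P2-P1);x=(P2-P1)/L
    print(rim,'len',L.round(4),'w',np.linalg.norm(BL-BR).round(4),np.linalg.norm(KL-KR).round(4),'yaw',np.degrees(np.arctan2(x[1],x[0])).round(2))
    o=(P1+.09*x+P2-.036*x)/2
    fo=np.array([.5573,-.2280]);fx=np.array([-.1989,.980]);fy=np.array([-.980,-.1989])
    print('deep o',o.round(4),'in foot',((o[:2]-fo)@fx).round(4),((o[:2]-fo)@fy).round(4))
    print('lip',[((a(360,v,rim)-o)@x).round(4) for v in (202,228)])
F=[a(113,64,.014),a(579,64,.014)];print('plinth front',[((f[:2]-fo)@fx).round(4) for f in F],[((f[:2]-fo)@fy).round(4) for f in F])
B=[a(132,497,.014),a(562,497,.014)];print('plinth back',[((f[:2]-fo)@fx).round(4) for f in B],[((f[:2]-fo)@fy).round(4) for f in B])
E
```

```text
0.104 len 0.1273 w 0.0609 0.0603 yaw -78.5
deep o [ 0.5687 -0.2729  0.104 ] in foot -0.0463 -0.0022
lip [np.float64(-0.0809), np.float64(-0.0726)]
0.11 len 0.1246 w 0.0596 0.0591 yaw -78.5
deep o [ 0.5684 -0.2716  0.11  ] in foot -0.0449 -0.0022
lip [np.float64(-0.0797), np.float64(-0.0717)]
plinth front [np.float64(0.089), np.float64(0.0888)] [np.float64(0.0441), np.float64(-0.0442)]
plinth back [np.float64(-0.0977), np.float64(-0.0977)] [np.float64(0.0447), np.float64(-0.0445)]
```

```bash
python3 - <<'E'
from h import *
s=manip.state(); R=tilt(-4.7,29.9); M=R.as_matrix()
o=np.array([.5747,.1264,.0765]); tx,tz=-M[:,0],-M[:,2]
p=o-.012*tx+(.013+.12)*tz
print(p,[x.round(4) for x in delta(s,p,R)])
E
```

```text
[0.65114371 0.12011518 0.18581541] [array([0.3535, 0.1612, 0.0689]), array([ 0.4774, -0.3611,  1.806 ])]
```

Emit:
step_arm --pt "0.05 0.02 -0.02 0.04 -0.03 0.15 -1" --pt "0.1 0.04 -0.02 0.08 -0.06 0.3 -1" --pt "0.15 0.06 -0.02 0.12 -0.09 0.45 -1" --pt "0.2 0.09 -0.02 0.16 -0.12 0.6 -1" --pt "0.25 0.11 -0.02 0.2 -0.15 0.75 -1" --pt "0.3 0.13 0 0.24 -0.18 0.9 -1" --pt "0.34 0.15 0.02 0.28 -0.21 1.05 -1" --pt "0.354 0.161 0.03 0.32 -0.24 1.2 -1" --pt "0.354 0.161 0.04 0.36 -0.27 1.35 -1" --pt "0.354 0.161 0.05 0.4 -0.3 1.5 -1" --pt "0.354 0.161 0.06 0.44 -0.33 1.65 -1" --pt "0.354 0.161 0.069 0.477 -0.361 1.806 -1" --pt "0.354 0.161 0.069 0.477 -0.361 1.806 -1" --pt "0.354 0.161 0.069 0.477 -0.361 1.806 -1" --pt "0.354 0.161 0.069 0.477 -0.361 1.806 -1" --pt "0.354 0.161 0.069 0.477 -0.361 1.806 -1"

```text
time: 13.05
tool_pos: [0.6517, 0.12, 0.1873]
tool_rot: [-0.01, 0.966, -0.039, -0.256]
contact_force: [-0.2, -0.3, 0.5]
gripper_width: 1.002
```

```bash
python3 - <<'E'
from h import *
s,c,im=snap('w10'); print(s['time'],s['tool_pos'],toolR(s).as_matrix().round(3),s['contact_force'])
cv2.imwrite('pics/w10_b.png',cv2.resize(im[:,:,::-1],None,fx=1.42,fy=1.42,interpolation=cv2.INTER_CUBIC))
R=tilt(-4.7,29.9); M=R.as_matrix()
o=np.array([.5747,.1264,.0765]); tx,tz=-M[:,0],-M[:,2]
p=o-.012*tx+(.013)*tz
print(p,[x.round(4) for x in delta(s,p,R)])
E
```

```text
13.05 [0.65170493 0.120042   0.18728232] [[ 0.866 -0.08  -0.494]
 [-0.07  -0.997  0.038]
 [-0.496  0.001 -0.869]] [-0.16605855 -0.33547487  0.45893239]
[0.59152633 0.12501662 0.0817878 ] [array([-0.0002, -0.0003,  0.1216]), array([ 0.0023, -0.0033,  0.0013])]
```

View pics/w10_b.png

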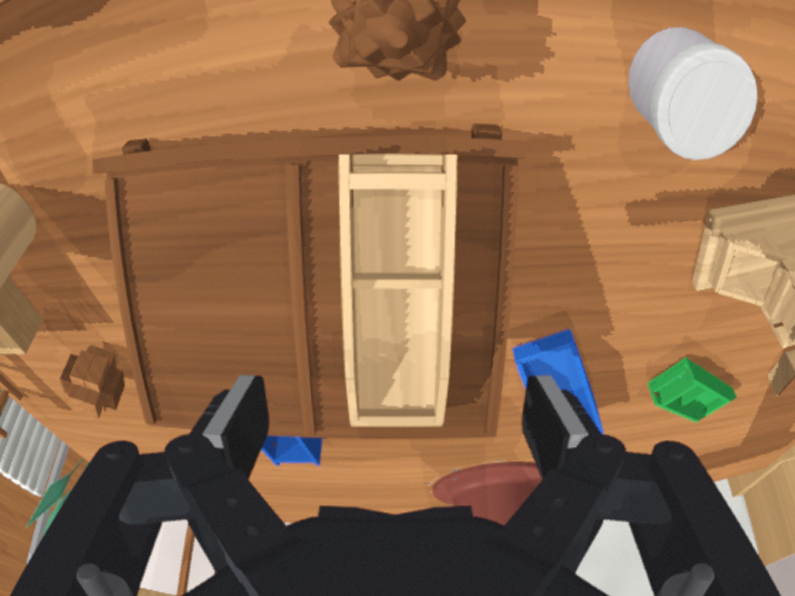

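Emit:
step_arm --pt "0 0 0.03 0.002 -0.002 0.001 -1" --pt "0 0 0.06 0.002 -0.003 0.001 -1" --pt "0 0 0.085 0.002 -0.003 0.001 -1" --pt "0 0 0.105 0.002 -0.003 0.001 -1" --pt "0 0 0.116 0.002 -0.003 0.001 -1" --pt "0 0 0.121 0.002 -0.003 0.001 -1" --pt "0 0 0.121 0.002 -0.003 0.001 -1" --pt "0 0 0.121 0.002 -0.003 0.001 -1"

```text
time: 13.9
tool_pos: [0.5934, 0.1246, 0.0838]
tool_rot: [-0.011, 0.966, -0.04, -0.256]
contact_force: [0.6, -0.6, 0.2]
gripper_width: 1.003
```

```bash
python3 - <<'E'
from h import *
s,c,im=snap('w11'); print(s['time'],s['tool_pos'],toolR(s).as_matrix().round(3),s['contact_force'])
cv2.imwrite('pics/w11_b.png',cv2.resize(im[:,:,::-1],None,fx=1.42,fy=1.42,interpolation=cv2.INTER_CUBIC))
E
```

```text
13.9 [0.59339656 0.12458739 0.08384851] [[ 0.865 -0.083 -0.494]
 [-0.073 -0.997  0.041]
 [-0.496  0.    -0.868]] [ 0.61478109 -0.6188879   0.20606723]
```

View pics/w11_b.png

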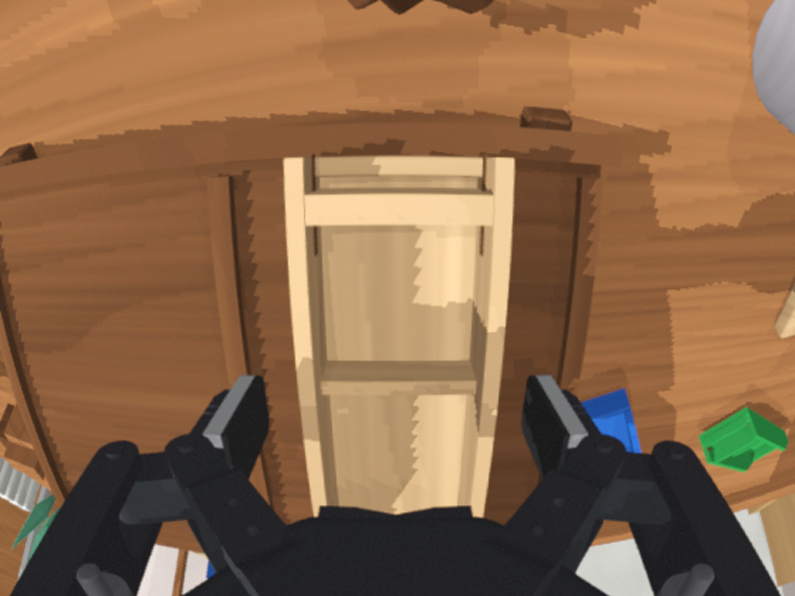

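```bash
python3 - <<'E'
from m3 import *
for z in (-.013,-.015,-.017,-.019):
    print(z,tp('w11',[(284,158),(514,158),(297,340),(504,340),(305,193),(305,225)],z)[:,:2].round(4).tolist())
E
```

```text
-0.013 [[0.0771, -0.0306], [0.0771, 0.0306], [0.0252, -0.0298], [0.025, 0.0308], [0.0675, -0.0251], [0.0588, -0.0255]]
-0.015 [[0.0771, -0.0301], [0.0772, 0.0301], [0.026, -0.0293], [0.0259, 0.0302], [0.0676, -0.0248], [0.0591, -0.0251]]
-0.017 [[0.0771, -0.0297], [0.0772, 0.0295], [0.0269, -0.0289], [0.0267, 0.0297], [0.0678, -0.0244], [0.0594, -0.0247]]
-0.019 [[0.0771, -0.0292], [0.0772, 0.029], [0.0277, -0.0284], [0.0276, 0.0292], [0.0679, -0.024], [0.0597, -0.0243]]
```

Emit:
step_arm --pt "0 0 0.003 0 0 0 -1" --pt "0 0 0.003 0 0 0 0" --pt "0 0 0.003 0 0 0 0.5" --pt "0 0 0.003 0 0 0 1" --pt "0 0 0.003 0 0 0 1" --pt "0 0 0.003 0 0 0 1" --pt "0 0 0.003 0 0 0 1" --pt "0 0 0.003 0 0 0 1" --pt "0 0 0.003 0 0 0 1"

```text
time: 14.85
tool_pos: [0.5912, 0.1246, 0.0805]
tool_rot: [-0.01, 0.966, -0.041, -0.257]
contact_force: [1.3, -0.7, 4.8]
gripper_width: 0.683
```

Emit:
step_arm --pt "0 0 -0.005 0 0 0 1" --pt "0 0 -0.015 0 0 0 1" --pt "0 0 -0.04 0 0 0 1" --pt "0 0 -0.07 0 0 0 1" --pt "0 0 -0.1 0 0 0 1" --pt "0 0 -0.1 0 0 0 1"

```text
time: 15.45
tool_pos: [0.6439, 0.1205, 0.171]
tool_rot: [-0.011, 0.967, -0.041, -0.253]
contact_force: [0.1, -0.5, -2.1]
gripper_width: 0.691
```

```bash
python3 - <<'E'
from h import *
s,c,im=snap('w12'); print(s['time'],s['tool_pos'],toolR(s).as_matrix().round(3),s['contact_force'],s['ft_torque'],s['gripper_width'])
cv2.imwrite('pics/w12_z.png',cv2.resize(im[90:290,180:380,::-1],None,fx=4,fy=3,interpolation=cv2.INTER_CUBIC))
E
```

```text
15.45 [0.64385142 0.1204889  0.17102459] [[ 0.868 -0.084 -0.489]
 [-0.073 -0.996  0.042]
 [-0.49  -0.001 -0.872]] [ 0.12522489 -0.47457052 -2.12676786] [-0.02910714 -0.45463242 -0.00787042] 0.6908184190516593
```

View pics/w12_z.png

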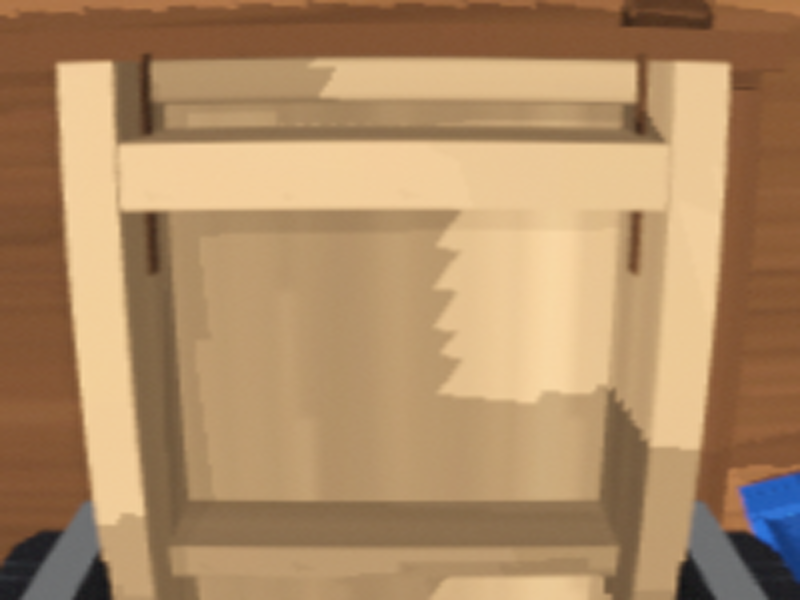

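```bash
python3 - <<'E'
from m3 import *
f=lambda u,v:((180+(u+.5)/4)*1.42-.5,(90+(v+.5)/3)*1.42-.5)
P=[f(57,63),f(730,63),f(77,320),f(713,320)]
for z in (-.015,-.018,-.021):
    print(z,tp('w12',P,z)[:,:2].round(4).tolist())
s=manip.state()
xd=np.array([.1994,-.980]);yd=np.array([-.980,-.1994]) # tool y at yaw -78.5
so=np.array([.5687,-.2729])-.0507*xd; print('shallow o',so)
for off in (.0129,):
  tcp=so+off*xd   # tool x=xd ; tray origin at tool x=-off
  print('tcp',tcp)
  print([a.round(4) for a in delta(s,[.644,.08,.27],tilt(-4.7,29.5))])
  print([a.round(4) for a in delta(s,[.6,-.08,.27],tilt(-42,15))])
  print([a.round(4) for a in delta(s,[*tcp,.20],down(-78.5))])
E
```

```text
-0.015 [[0.0774, -0.0325], [0.0773, 0.0302], [0.0442, -0.0321], [0.0441, 0.0301]]
-0.018 [[0.0774, -0.0317], [0.0773, 0.0294], [0.045, -0.0314], [0.0449, 0.0293]]
-0.021 [[0.0774, -0.0309], [0.0773, 0.0286], [0.0459, -0.0306], [0.0458, 0.0285]]
shallow o [ 0.55859042 -0.223214  ]
tcp [ 0.56116268 -0.235856  ]
[array([-0.0456,  0.0402, -0.091 ]), array([-0.001 ,  0.0016, -0.0017])]
[array([-0.072 ,  0.2034, -0.0759]), array([0.2468, 0.2456, 0.6021])]
[array([-0.0597,  0.3619, -0.0024]), array([0.3316, 0.4427, 1.2557])]
```

Emit:
step_arm --pt "-0.02 0.02 -0.045 0 0 0 1" --pt "-0.046 0.04 -0.091 0 0 0 1" --pt "-0.053 0.08 -0.087 0.06 0.06 0.15 1" --pt "-0.06 0.12 -0.083 0.12 0.12 0.3 1" --pt "-0.066 0.16 -0.08 0.18 0.18 0.45 1" --pt "-0.072 0.203 -0.076 0.247 0.246 0.6 1" --pt "-0.07 0.24 -0.06 0.26 0.28 0.73 1" --pt "-0.068 0.275 -0.045 0.28 0.32 0.86 1" --pt "-0.065 0.31 -0.03 0.3 0.36 0.99 1" --pt "-0.062 0.34 -0.015 0.32 0.4 1.12 1" --pt "-0.06 0.362 -0.002 0.332 0.443 1.256 1" --pt "-0.06 0.362 -0.002 0.332 0.443 1.256 1" --pt "-0.06 0.362 -0.002 0.332 0.443 1.256 1" --pt "-0.06 0.362 -0.002 0.332 0.443 1.256 1" --pt "-0.06 0.362 -0.002 0.332 0.443 1.256 1"

```text
time: 17.0
tool_pos: [0.5592, -0.2353, 0.198]
tool_rot: [0.001, 0.775, -0.632, -0.002]
contact_force: [-0.5, -0.5, -2.9]
gripper_width: 0.689
```

```bash
python3 - <<'E'
from h import *
s,c,im=snap('w13'); print(s['time'],s['tool_pos'],toolR(s).as_matrix().round(3),s['contact_force'],s['ft_torque'],s['gripper_width'])
cv2.imwrite('pics/w13_b.png',cv2.resize(im[:,:,::-1],None,fx=1.42,fy=1.42,interpolation=cv2.INTER_CUBIC))
cv2.imwrite('pics/w13_z.png',cv2.resize(im[50:180,190:370,::-1],None,fx=4,fy=4,interpolation=cv2.INTER_CUBIC))
E
```

```text
17.0 [ 0.55917301 -0.23527451  0.19796077] [[ 0.2   -0.98  -0.005]
 [-0.98  -0.2    0.   ]
 [-0.001  0.005 -1.   ]] [-0.4567975  -0.45284018 -2.90368476] [ 0.07045036  0.02004336 -0.01015346] 0.6892108938232906
```

View pics/w13_b.png

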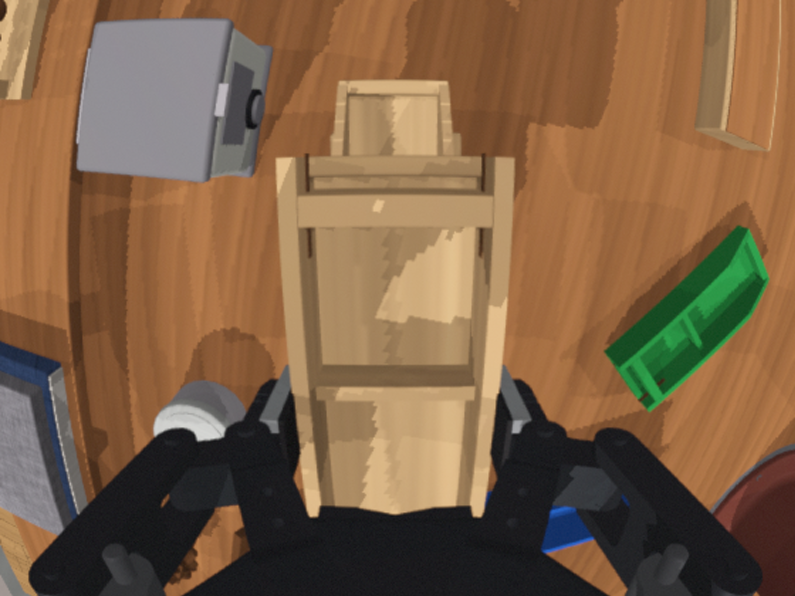

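View pics/w13_z.png

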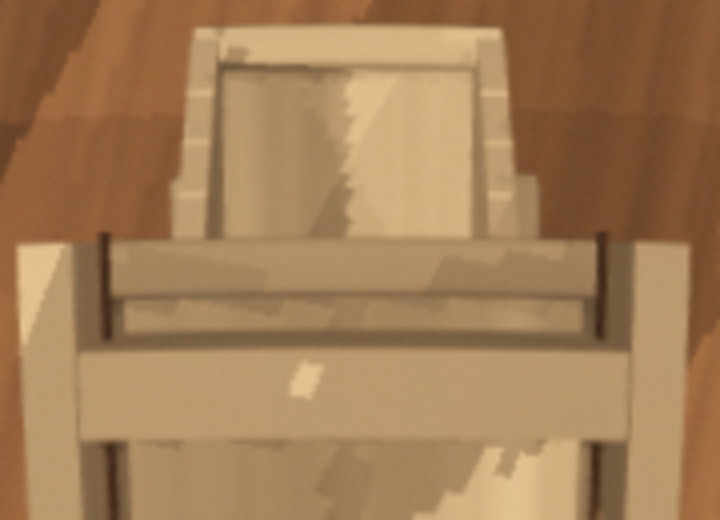

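```bash
python3 - <<'E'
from h import *
import pickle
s,c=pickle.load(open('pics/w13.pkl','rb')); R=toolR(s).as_matrix()
px=lambda u,v:(190+(u+.5)/4-.5,50+(v+.5)/4-.5)
def t(u,v,z):
    X=onz(c,'wrist',*px(u,v),z); return X.round(4),(R.T@(X-s['tool_pos'])).round(4)
for p in [(194,28),(502,28),(350,25)]: print('deep front',*t(*p,.076))
for p in [(17,243),(690,243)]: print('held back',R.T@(onplane(c,'wrist',*px(*p),s['tool_pos']-.019*R[:,2],R[:,2])-s['tool_pos']))
print(R.T@[0,0,-1])
a=t(350,26,.076)[0]; xd=np.array([.1994,-.980])
for z,p in [(.014,(172,178)),(.014,(538,178))]: print('plinth back',*t(*p,z))
print('deep o',a[:2]-.08*xd)
E
```

```text
deep front [ 0.6132 -0.3445  0.076 ] [ 0.118  -0.0317  0.1216]
deep front [ 0.5548 -0.3564  0.076 ] [0.118  0.028  0.1219]
deep front [ 0.5836 -0.3506  0.076 ] [ 0.1181 -0.0014  0.1218]
held back [ 0.07624403 -0.03109029 -0.019     ]
held back [ 0.0762036   0.02930131 -0.019     ]
[ 0.00147839 -0.0049632   0.99998659]
plinth back [ 0.6202 -0.3154  0.014 ] [ 0.091  -0.0446  0.1836]
plinth back [ 0.5334 -0.3331  0.014 ] [0.091  0.0439 0.184 ]
deep o [ 0.567648 -0.272   ]
```

```bash
python3 - <<'E'
from h import *
import pickle
for n in ['w1','w2','w3','w4','w5','w7','w9','w11','w12','w13']:
    s,c=pickle.load(open(f'pics/{n}.pkl','rb')); R=toolR(s).as_matrix(); p=-c['R'].T@c['t']
    A=R.T@c['R'].T
    print(n,(R.T@(p-s['tool_pos'])).round(4),np.degrees(np.arcsin(A[0,2])).round(2),np.degrees(np.arcsin(A[1,2])).round(2),np.abs(s['joint_vel']).max().round(3))
E
```

```text
w1 [ 0.078  0.001 -0.135] -17.58 -0.05 0.003
w2 [ 0.0775 -0.0012 -0.1352] -17.55 0.01 0.005
w3 [ 0.0775 -0.0012 -0.1352] -17.56 0.01 0.015
w4 [ 0.0775 -0.0012 -0.1352] -17.56 0.01 0.083
w5 [ 0.078  0.001 -0.135] -17.59 -0.05 0.018
w7 [ 0.0781  0.001  -0.135 ] -17.58 -0.05 0.003
w9 [ 0.078  0.001 -0.135] -17.58 -0.05 0.036
w11 [ 0.0775 -0.0012 -0.1352] -17.55 0.01 0.011
w12 [ 0.0775 -0.0012 -0.1352] -17.55 0.01 0.086
w13 [ 0.0761 -0.001  -0.135 ] -17.49 0.02 0.013
```

```bash
python3 - <<'E'
from h import *
s=manip.state(); xd=np.array([.1994,-.980])
p=np.array([.5592,-.2353])+.0013*xd
print(p,[a.round(4) for a in delta(s,[*p,.130],down(-78.5))])
E
```

```text
[ 0.55945922 -0.236574  ] [array([ 0.0012, -0.0001,  0.0683]), array([0.0045, 0.001 , 0.001 ])]
```

Emit:
step_arm --pt "0.001 0 0.015 0.004 0.001 0.001 1" --pt "0.0012 0 0.035 0.0045 0.001 0.001 1" --pt "0.0012 0 0.052 0.0045 0.001 0.001 1" --pt "0.0012 0 0.063 0.0045 0.001 0.001 1" --pt "0.0012 0 0.067 0.0045 0.001 0.001 1" --pt "0.0012 0 0.067 0.0045 0.001 0.001 1" --pt "0.0012 0 0.067 0.0045 0.001 0.001 1"

```text
time: 17.75
tool_pos: [0.5598, -0.2374, 0.1325]
tool_rot: [-0.0, 0.774, -0.633, 0.001]
contact_force: [-0.8, 0.3, -3.0]
gripper_width: 0.693
```

```bash
python3 - <<'E'
from h import *
s,c,im=snap('w14'); print(s['time'],s['tool_pos'],toolR(s).as_matrix().round(3),s['contact_force'],s['ft_torque'],s['gripper_width'])
cv2.imwrite('pics/w14_z.png',cv2.resize(im[30:160,190:370,::-1],None,fx=4,fy=4,interpolation=cv2.INTER_CUBIC))
xd=np.array([.1994,-.980]);yd=np.array([-.980,-.1994]);d=np.array([.55946,-.23657])-s['tool_pos'][:2];print(d@xd,d@yd)
E
```

```text
17.75 [ 0.55982027 -0.23740997  0.13245634] [[ 0.198 -0.98   0.002]
 [-0.98  -0.198 -0.001]
 [ 0.002 -0.001 -1.   ]] [-0.75497842  0.32135902 -3.02927278] [0.04351721 0.01230623 0.00089771] 0.6926364170704506
-0.0008950045973980652 0.0001855730732772356
```

View pics/w14_z.png

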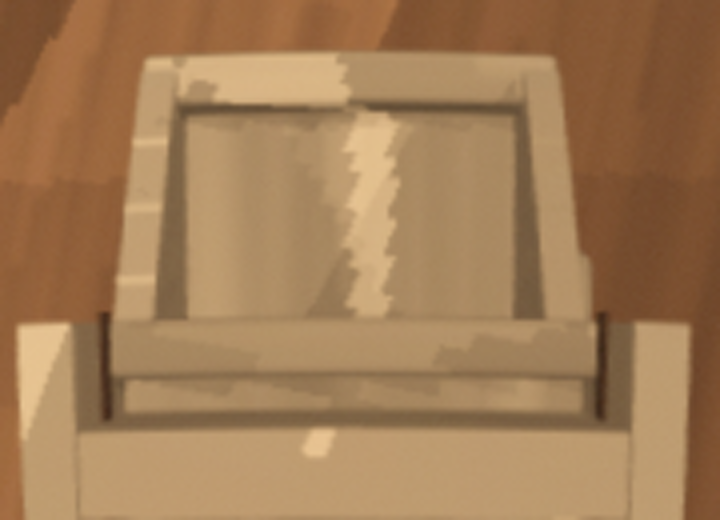

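```bash
python3 - <<'E'
from h import *
import pickle
s,c=pickle.load(open('pics/w14.pkl','rb')); R=toolR(s).as_matrix()
px=lambda u,v:(190+(u+.5)/4-.5,30+(v+.5)/4-.5)
p=-c['R'].T@c['t'];print('cam',(R.T@(p-s['tool_pos'])).round(4))
for u in [(145,57),(556,57),(350,51)]:
    X=onz(c,'wrist',*px(*u),.076); print('deep front',(R.T@(X-s['tool_pos'])).round(4))
for u in [(17,324),(690,324)]: print('held back',(R.T@(onplane(c,'wrist',*px(*u),s['tool_pos']-.019*R[:,2],R[:,2])-s['tool_pos'])).round(4))
print(R.T@[0,0,-1])
E
```

```text
cam [ 0.0761 -0.001  -0.1349]
deep front [ 0.1155 -0.0311  0.0567]
deep front [0.1155 0.0286 0.0566]
deep front [ 0.1156 -0.0013  0.0566]
held back [ 0.0761 -0.0311 -0.019 ]
held back [ 0.0761  0.0293 -0.019 ]
[-0.00150199  0.00148078  0.99999778]
```

Emit:
step_arm --pt "-0.001 -0.0003 0.002 0 0.0015 0 1" --pt "-0.001 -0.0003 0.004 0 0.0015 0 1" --pt "-0.001 -0.0003 0.006 0 0.0015 0 1" --pt "-0.001 -0.0003 0.007 0 0.0015 0 1" --pt "-0.001 -0.0003 0.007 0 0.0015 0 1"

```text
time: 18.3
tool_pos: [0.5592, -0.2359, 0.1242]
tool_rot: [0.001, 0.774, -0.633, 0.001]
contact_force: [0.1, 0.3, -3.1]
gripper_width: 0.686
```

```bash
python3 - <<'E'
from h import *
s=manip.state(); print(s['time'],s['tool_pos'],toolR(s).as_matrix().round(3),s['contact_force'],s['ft_torque'])
xd=np.array([.1994,-.980]);yd=np.array([-.980,-.1994]);d=np.array([.55946,-.2364])-s['tool_pos'][:2];print(d@xd,d@yd)
E
```

```text
18.3 [ 0.55917299 -0.23594589  0.12424275] [[ 0.198 -0.98   0.   ]
 [-0.98  -0.198 -0.002]
 [ 0.002  0.    -1.   ]] [ 0.05000453  0.28772812 -3.10613451] [ 0.01606987  0.00671811 -0.0362207 ]
0.0005022610691177137 -0.00019071623918682544
```

Good; lower further gently (rotate 0.002 to level).

Emit:
step_arm --pt "0.0004 0 0.001 0 0.002 0 1" --pt "0.0004 0 0.002 0 0.002 0 1" --pt "0.0004 0 0.003 0 0.002 0 1" --pt "0.0004 0 0.004 0 0.002 0 1" --pt "0.0004 0 0.004 0 0.002 0 1"

```text
time: 18.8
tool_pos: [0.5593, -0.2364, 0.1204]
tool_rot: [0.001, 0.774, -0.633, 0.001]
contact_force: [0.1, 0.2, -3.9]
gripper_width: 0.693
```

Emit:
step_arm --pt "0 0 0.001 0 0 0 1" --pt "0 0 0.002 0 0 0 1" --pt "0 0 0.003 0 0 0 1" --pt "0 0 0.003 0 0 0 1"

```text
time: 19.2
tool_pos: [0.5593, -0.2364, 0.1173]
tool_rot: [0.001, 0.774, -0.633, 0.001]
contact_force: [-0.7, 0.3, -3.5]
gripper_width: 0.69
```

Emit:
step_arm --pt "0 0 0.001 0 0 0 1" --pt "0 0 0.002 0 0 0 1" --pt "0 0 0.003 0 0 0 1" --pt "0 0 0.003 0 0 0 1"

```text
time: 19.6
tool_pos: [0.5596, -0.2366, 0.1165]
tool_rot: [0.001, 0.774, -0.633, 0.002]
contact_force: [-4.1, 2.4, 6.3]
gripper_width: 0.69
```

```bash
python3 - <<'E'
from h import *
s,c,im=snap('w15'); print(s['time'],s['tool_pos'],toolR(s).as_matrix().round(3),s['contact_force'],s['ft_torque'])
cv2.imwrite('pics/w15_b.png',cv2.resize(im[:,:,::-1],None,fx=1.42,fy=1.42,interpolation=cv2.INTER_CUBIC))
cv2.imwrite('pics/s15.png',cv2.resize(manip.grab_frame('side')[140:220,265:345,::-1],None,fx=7,fy=7,interpolation=cv2.INTER_CUBIC))
E
```

```text
19.6 [ 0.55961295 -0.23655938  0.1165039 ] [[ 0.198 -0.98   0.001]
 [-0.98  -0.198 -0.004]
 [ 0.004 -0.    -1.   ]] [-4.06623854  2.37038793  6.28241719] [ 0.4073969   0.89819925 -0.09365613]
```

View pics/s15.png

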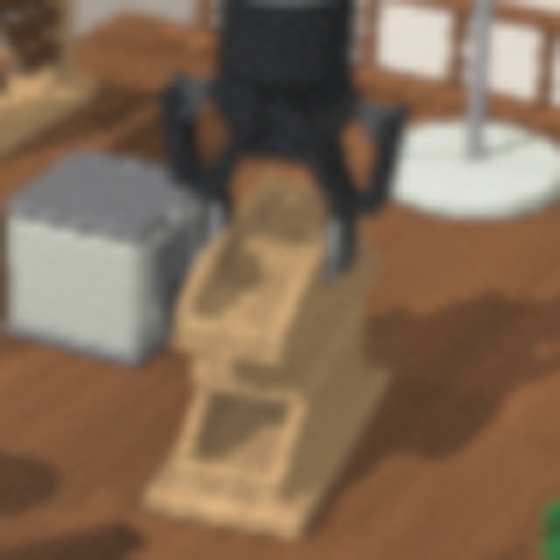

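View pics/w15_b.png

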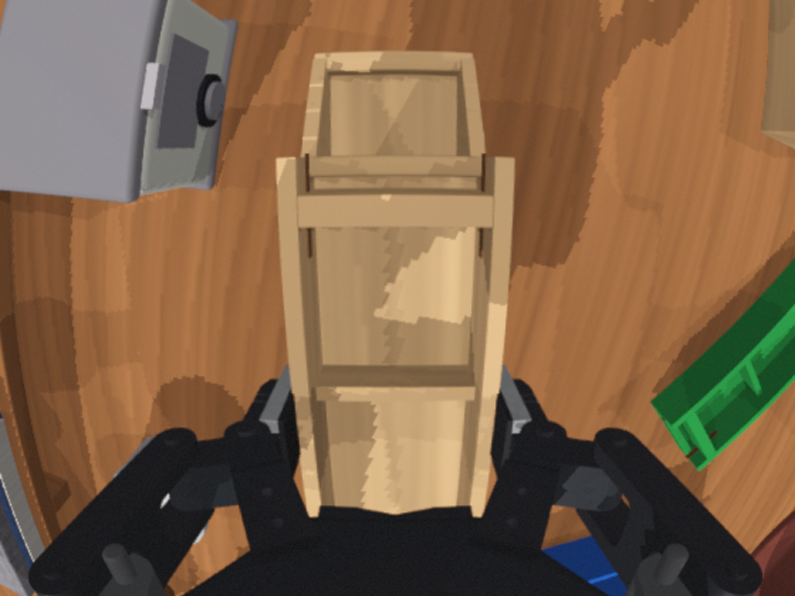

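Emit:
step_arm --pt "0 0 -0.001 0 0 0 1" --pt "0 0 -0.001 0 0 0 0.2" --pt "0 0 -0.001 0 0 0 -0.4" --pt "0 0 -0.001 0 0 0 -0.65" --pt "0 0 -0.001 0 0 0 -0.65" --pt "0 0 -0.001 0 0 0 -0.65" --pt "0 0 -0.001 0 0 0 -0.65"

```text
time: 20.4
tool_pos: [0.5594, -0.2365, 0.1154]
tool_rot: [0.001, 0.774, -0.633, 0.002]
contact_force: [-0.1, 0.6, 0.4]
gripper_width: 0.826
```

```bash
python3 - <<'E'
from h import *
s,c,im=snap('w16'); print(s['time'],s['tool_pos'],s['contact_force'],s['gripper_width'])
cv2.imwrite('pics/w16_b.png',cv2.resize(im[:,:,::-1],None,fx=1.42,fy=1.42,interpolation=cv2.INTER_CUBIC))
E
```

```text
20.4 [ 0.55943202 -0.23648985  0.11541342] [-0.10216067  0.64797265  0.41534335] 0.8259239242143257
```

View pics/w16_b.png

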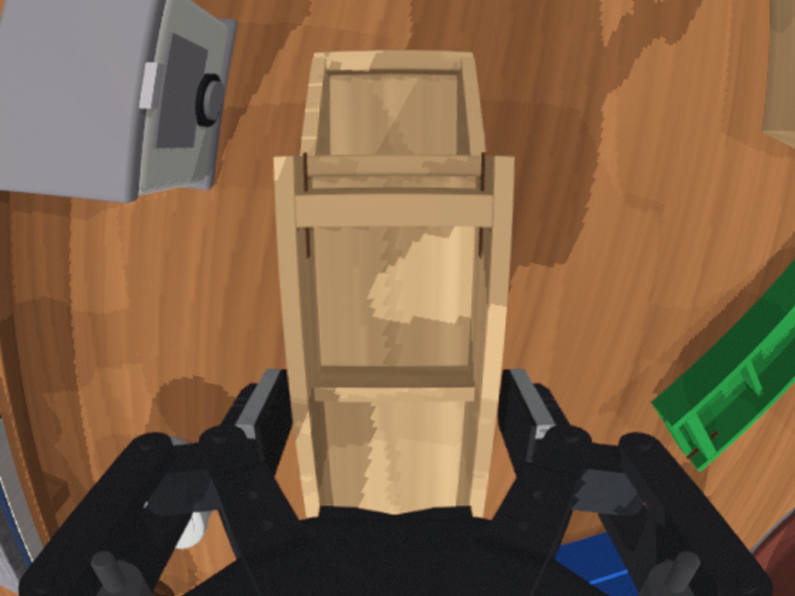

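Released cleanly; lift straight up.

Emit:
step_arm --pt "0 0 -0.01 0 0 0 -0.65" --pt "0 0 -0.03 0 0 0 -0.65" --pt "0 0 -0.07 0 0 0 -0.7" --pt "0 0 -0.12 0 0 0 -0.7" --pt "0 0 -0.17 0 0 0 -0.7" --pt "0 0 -0.2 0 0 0 -0.7" --pt "0 0 -0.2 0 0 0 -0.7" --pt "0 0 -0.2 0 0 0 -0.7"

```text
time: 21.25
tool_pos: [0.5595, -0.2358, 0.3172]
tool_rot: [0.001, 0.774, -0.633, 0.003]
contact_force: [0.7, -0.0, 0.6]
gripper_width: 0.847
```

```bash
python3 - <<'E'
from h import *
s,c,im=snap('w17'); print(s['time'],s['tool_pos'],toolR(s).as_matrix().round(3),s['contact_force'],s['gripper_width'])
cv2.imwrite('pics/w17_z.png',cv2.resize(im[50:270,210:350,::-1],None,fx=5.5,fy=2.7,interpolation=cv2.INTER_CUBIC))
cv2.imwrite('pics/s17.png',cv2.resize(manip.grab_frame('side')[140:220,265:345,::-1],None,fx=7,fy=7,interpolation=cv2.INTER_CUBIC))
E
```

```text
21.25 [ 0.55950459 -0.23583099  0.31717671] [[ 0.198 -0.98   0.003]
 [-0.98  -0.198 -0.005]
 [ 0.006 -0.002 -1.   ]] [ 0.69592271 -0.03930171  0.62369137] 0.8471667944593714
```

View pics/w17_z.png

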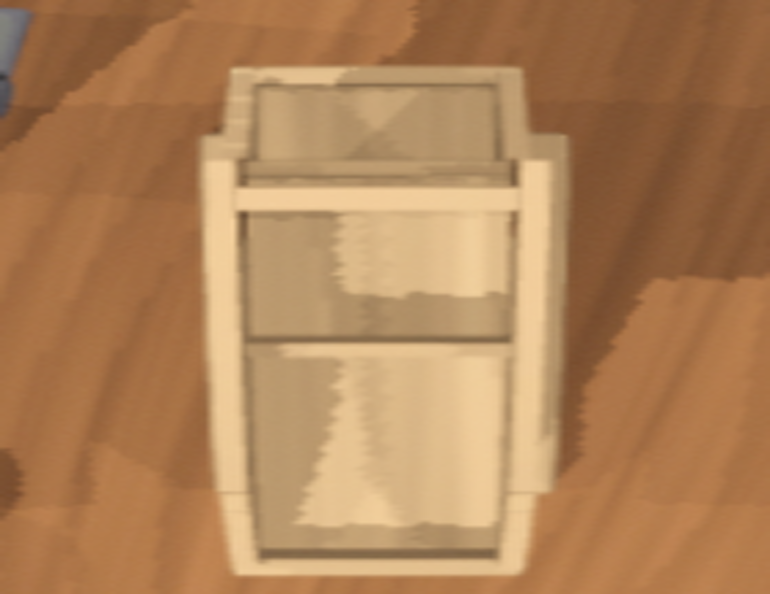

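View pics/s17.png

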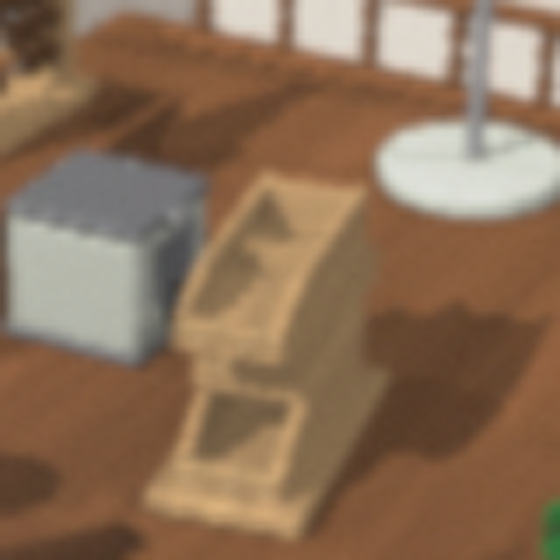

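```bash
python3 - <<'E'
from h import *
import pickle
s,c=pickle.load(open('pics/w17.pkl','rb'))
a=lambda u,v,z:onz(c,'wrist',210+(u+.5)/5.5-.5,50+(v+.5)/2.7-.5,z)
BL,BR,KL,KR=[a(*p,.136) for p in [(200,160),(551,160),(217,491),(534,491)]]
FL,FR=a(237,574,.12),a(522,574,.12)
P1=(BL+BR)/2;P2=(KL+KR)/2;x=(P2-P1)/np.linalg.norm(P2-P1)
print('len',np.linalg.norm(P2-P1),'w',np.linalg.norm(BL-BR),np.linalg.norm(KL-KR),np.linalg.norm(FL-FR),'yaw',np.degrees(np.arctan2(x[1],x[0])))
F=(FL+FR)/2
o=(P1+.09*x+P2-.036*x)/2; print('o',o,'front based',F[:2]-.08*x[:2],'LR len',np.linalg.norm((BL-KL)),np.linalg.norm(BR-KR))
D=(a(232,69,.076)+a(523,69,.076))/2; xd=-x[:2]; yd=np.array([-xd[1],xd[0]])
do=D[:2]-.08*xd; print('deep o',do,'shallow in deep',(o[:2]-do)@xd,(o[:2]-do)@yd)
p=(a(203,136,.014)+a(569,136,.014))/2; print('plinth back mid',p, 'exp foot o',p[:2]+.1*-xd,'deep in foot',(do-(p[:2]-.1*xd))@-xd,(do-p[:2])@yd)
E
```

```text
len 0.12548233289110325 w 0.061361524177208415 0.06034396227911473 0.05920109634292736 yaw 101.39289481280098
o [ 0.55833358 -0.22316956  0.136     ] front based [ 0.55758709 -0.22351894] LR len 0.12550605934871759 0.12546066939785283
deep o [ 0.56777325 -0.27149548] shallow in deep -0.049238365149226596 0.0002924297403404853
plinth back mid [ 0.57632171 -0.324105    0.014     ] exp foot o [ 0.55656813 -0.22607543] deep in foot -0.04673849173585374 0.0020122512384803974
```

```bash
python3 - <<'E'
from plant import manip
print(manip.job_done()); print(manip.state()['time'])
E
```

```text
the job is handed in; nothing more can be done
None
the job is handed in; nothing more can be done
```

The tower is built and handed in at about 21 s of the 72 s allowed. The deep tray is on the foot tray and the shallow tray on the deep one, each turned end for end. Both are released, and the hand is clear above them.

| Last camera check | Offset along x | Sideways | Allowed |
|---|---|---|---|
| Deep tray in the foot tray's frame | about -47 mm | about 2 mm | -59 to -41 mm, ±5 mm |
| Shallow tray in the deep tray's frame | about -49 mm | about 0.3 mm | -59 to -41 mm, ±5 mm |

- **Seating:** each tray went down freely past the height where a cleat would have caught on the lip. It first met resistance, at 6 to 11 N, within about 1 mm of the expected seated height. The side picture shows both trays flush and level.
- **Squareness:** the trays are parallel within about 0.2 degrees.
- **What disagreed:**
  - The wrist camera's calibration was about 1 mm off in world axes, which I allowed for in the placing.
  - The deep tray sits about 2 mm to one side on the foot tray, near the 2.5 mm play of its cleats but within tolerance.
- **Not measured at the end:** the other toys. None looked moved in the pictures, and no move went near them.

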